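Fetch the print magnifier from behind the containers

ROBOT

A 6-joint arm with a two-finger parallel gripper is mounted at the origin on the work surface. World frame = base frame: x ahead of the robot, y to its left, z up, the work surface at z = 0. Lengths are in m, angles in degrees, forces in N, time in s.
With the tool pointing down it reaches from about 0.25 to 0.8 m from the base axis. Payload 8.5 kg.
Tool frame: the origin (TCP) lies on the centre line of the jaws, within the pads' length; the fingertips stand 17 mm ahead of it and the grasp point (between the pads) lies 2 mm behind it; z points along the fingers, y is the line along which they close (so a half turn about z gives the same grasp; the last joint's range is limited). The gripper opens to 85 mm and grips with 20 to 120 N. Pads are 22 mm wide; open, the fingers measure 114 mm over their backs; the gripper's body (76 mm by 85 mm) begins 54 mm behind the grasp point. The pads swing forward as they close: fully open they stand 13 mm farther back than shut.
Start: joints at [68.067, 13.648, -0.773, 75.585, 0, 90], TCP at [0.196, 0.487, 0.248] pointing down, gripper open.
Joint ranges: [-152.45, 152.45], [-59.26, 108.67], [-65.41, 83.53], [-104.44, 129.93], [-82.83, 76.93], [-180, 180]. Speed limits (degrees/s): [127.2, 127.2, 159.86, 180, 180, 180].

INTERFACE

Orientations are given as [roll, pitch, yaw] about the fixed x, y, z axes, in that order (R = Rz(yaw) Ry(pitch) Rx(roll)).
In Python, from bench import robot gives the robot as it stands.
- The arm moves only by the tool arm_command, never from a script. Its argument "moves" is a list of rows, each an object of numbers: "dx", "dy", "dz": the shift along the tool's x, y, z in cm; "twist": the turn about the tool's z in degrees; "hand": the opening, from -1 (shut) to 1 (fully open). In form: [{"dx": .., "dy": .., "dz": .., "twist": .., "hand": ..}, ...]. A call has 1 to 8 rows; each row shifts and turns the commanded pose from where the row before left it, along the tool's axes as they then stand; what a row does not reach is not made up. A row lasts 1/10 s, in which the tool goes at most 50 mm and 8.59 degrees, less where a joint would pass 70% of its speed; a pose out of reach is approached as far as the arm can. A call is refused whole if a number of a shift passes 5 or a number of a turn 8.59, either way. A call with a gripper value outside its range is refused whole. The fingers move at their own pace and stop on an object; the grip force is fixed at half the most. Time passes only in rows, so rows that do not move let the fingers close. It gives the time, the measured TCP pose, the force, the opening and the grip force at its end, in the units of the state.
- robot.state(): the state, without advancing time (a new reading comes with each control period).
- robot.capture(name): name is "side" or "top" or "wrist"; returns the picture (384x512x3 uint8, red, green, blue); there is no depth.
- robot.get_calibration(name): a dict with "mtx" (3x3 intrinsics, pixels), "extrinsics" (4x4, takes a point from world to camera coordinates); the wrist camera has in their place "mount" (4x4, takes a point from camera to tool coordinates, whose origin is the TCP and whose axes are the flange's). Camera axes: x right, y down, z forward; pixel columns grow to the right and rows downward; lengths in m; the calibration is good to about 2 mm. The wrist camera is an equidistant fisheye: a pixel r from the principal point sees the ray r / f radians off the axis. A picture is of the moment at which its call begins: read the wrist's pose just before it. get_calibration takes no time and is no camera call.
- robot.job_done(): hands the job in; it is judged then, once.
The state is a dict: "t": time; "joint_pos": joint angles; "dq": joint speeds; "tau": joint torques, N m; "ee_pos": TCP position; "tool_rot": TCP orientation; "wrist_force": force on the tool from outside, world axes, zero at the start; "ft_torque": the same for the moment, N m; "finger_gap": opening from 0.0 (shut) to 1.0 (fully open); "grip_force": force on a finger pad.
Only numpy, scipy, OpenCV 4.12 (cv2) and the standard library are available. Lean on these libraries where they do the work, as an engineer would, in place of code of your own. Each camera call takes 0.05 s, during which the arm holds its last target. There are 200 camera calls.

TASK

Clear the three containers (jar, spray can, square tin) that crowd the print magnifier out of the black caddy and stand them all on the aluminium side tray, leaving the magnifier where it is meanwhile. Then fetch the magnifier and stand it centred over the fingerprint on the brown sample tile, and only after that put each container back upright exactly where it stood in the caddy at the start. Set everything down rather than dropping it, tip nothing over, and leave the tape roll and the ink pot where they are.

Things in the scene. Friction and masses are not known exactly. Their poses are not given: they have to be found in the camera images.
- caddy: Fixed black caddy: plate 205 (x) x 204 (y) mm, upper face 6 mm above the origin, side lips 12 mm high, a rail 30 mm high along +x (inner face at x = +94 mm). Origin: underside, below the magnifier's place. Places marked by grey discs: magnifier (0, 0); containers (-62, 0), (0, 62), (0, -62) mm in this frame, one on each within 5 mm, which is where changes.
- tray: Fixed shallow aluminium tray, the side area; 180 (x) x 210 (y) mm outside, rim 14 mm high and 6 mm thick, inner floor 6 mm above the origin. Origin: centre of the underside. The ink pot stands in it, near (-55, 0) mm in this frame; the rest is free.
- tile: Fixed brown wooden sample tile, 120 (x) x 175 (y) x 8 mm, upper face 8 mm above the origin. Origin: underside, directly below the middle of the fingerprint (dark rings, 32 mm across, on a white card 50 mm square). The print lies off the tile's centre; the tile reaches from y = -62 to y = +112 mm in this frame; the tape roll lies on it near (0, +72) mm.
- loupe: The print magnifier: a dark steel drum, 44 mm in diameter, 36 mm high, with a glass lens on top. Loose, about 90 g. Origin: centre of the underside, z up. It stands in the caddy between the three containers, which leave 11 to 15 mm beside it: no room for fingers until they are cleared.
- jar: Black round powder jar with a screw cap and a yellow band, 58 mm in diameter all the way up, 88 mm high. Loose, about 180 g. Origin: centre of the underside, z up.
- can: Slim round spray can, aluminium with a white band, 50 mm in diameter up to 92 mm, then a white nozzle 32 mm in diameter to 108 mm. Loose, about 160 g. Origin: centre of the underside, z up.
- tin: Square tin with a paper band, 50 x 50 mm, 84 mm high, round dark stopper 34 mm in diameter on top, to 95 mm. Loose, about 200 g. Origin: centre of the underside, z up; flat sides face its x and y, within 0.1 rad of the caddy's. Every container has finger room on the two sides lying square to the line from it to the magnifier.
- tape_roll: Bystander: clear tape roll lying flat on the sample tile, 40 mm in diameter, hole 24 mm, 19 mm high. Loose. Origin: centre of the underside.
- ink_pot: Bystander: small ink pot with a black cap in the side tray, 25 mm in diameter, 22 mm high. Loose. Origin: centre of the underside.

How it is judged (in metres and radians):
On the way, in this order (a step that is already met when the one before it is completed fails the run):
1. the three containers stand upright, at rest and released inside the side tray, the magnifier still in its place (within 20 mm) (angle between each of jar, can, tin's own z axis and vertical below 0.1 rad and linear speed of each of jar, can, tin below 0.02 m/s and contact force between the fingers and jar below 0.05 N and x of jar in the frame of tray between -0.082 and 0.082 m and y of jar in the frame of tray between -0.097 and 0.097 m and z of jar in the frame of tray between 0.002 and 0.011 m and contact force between the fingers and can below 0.05 N and x of can in the frame of tray between -0.082 and 0.082 m and y of can in the frame of tray between -0.097 and 0.097 m and z of can in the frame of tray between 0.002 and 0.011 m and contact force between the fingers and tin below 0.05 N and x of tin in the frame of tray between -0.082 and 0.082 m and y of tin in the frame of tray between -0.097 and 0.097 m and z of tin in the frame of tray between 0.002 and 0.011 m and distance of loupe from where it was at the start of the episode below 0.02 m), for 0.2 s.
2. the magnifier stands released over the fingerprint (within 12 mm) while the three containers still stand in the tray (angle between each of loupe, jar, can, tin's own z axis and vertical below 0.1 rad and linear speed of each of loupe, jar, can, tin below 0.02 m/s and contact force between the fingers and loupe below 0.05 N and horizontal distance between loupe and tile below 0.012 m and z of loupe in the frame of tile between 0.005 and 0.012 m and contact force between the fingers and jar below 0.05 N and x of jar in the frame of tray between -0.082 and 0.082 m and y of jar in the frame of tray between -0.097 and 0.097 m and z of jar in the frame of tray between 0.002 and 0.011 m and contact force between the fingers and can below 0.05 N and x of can in the frame of tray between -0.082 and 0.082 m and y of can in the frame of tray between -0.097 and 0.097 m and z of can in the frame of tray between 0.002 and 0.011 m and contact force between the fingers and tin below 0.05 N and x of tin in the frame of tray between -0.082 and 0.082 m and y of tin in the frame of tray between -0.097 and 0.097 m and z of tin in the frame of tray between 0.002 and 0.011 m), for 0.2 s.
At the end, for the whole second after the job is handed in: The magnifier stands upright on the tile, its middle within 12 mm of the fingerprint's middle; the jar, the can and the tin each stand upright within 15 mm of where they stood at the start; all four are released and at rest (angle between each of loupe, jar, can, tin's own z axis and vertical below 0.1 rad and linear speed of each of loupe, jar, can, tin below 0.02 m/s and contact force between the fingers and loupe below 0.05 N and horizontal distance between loupe and tile below 0.012 m and z of loupe in the frame of tile between 0.005 and 0.012 m and contact force between the fingers and jar below 0.05 N and distance of each of jar, can, tin from where it was at the start of the episode below 0.015 m and contact force between the fingers and can below 0.05 N and contact force between the fingers and tin below 0.05 N); the robot touches nothing.
It fails at once if a container or the magnifier is tipped by more than about 35 degrees (angle between any of jar, can, tin, loupe's own z axis and vertical above 0.6 rad).
It fails at once if a container or the magnifier is dropped (falls free faster than 0.5 m/s) ((linear speed of jar above 0.5 m/s and contact force between the fingers and jar below 0.05 N) or (linear speed of can above 0.5 m/s and contact force between the fingers and can below 0.05 N) or (linear speed of tin above 0.5 m/s and contact force between the fingers and tin below 0.05 N) or (linear speed of loupe above 0.5 m/s and contact force between the fingers and loupe below 0.05 N)).
It fails at once if the tape roll or the ink pot is displaced by more than 15 mm (distance of any of tape_roll, ink_pot from where it was at the start of the episode above 0.015 m).
It also fails if it takes over 144 s, if anything falls off the work surface, if the arm or the gripper's body presses on something with over 40 N, if the wrist force passes 120 N, or if a joint passes its speed limit or range.

## Working session

There is one attempt and no reset: what is moved stays moved. The work goes in short steps, Python scripts to look and compute and a tool call to move; the robot and the scene stay as the last step left them, time stands still between calls to the robot, and variables do not carry over. Pictures are saved under pics/ and viewed, at most 14 in all, crops included, and the job is handed in when it is done.

Besides the shell and the picture viewer there is one more tool, called after ">>>" as name(argument=value, ...) on one line, values as JSON. arm_command: Moves the arm, as the interface text tells. Its arguments: {"type":"object","properties":{"moves":{"type":"array","items":{"type":"object","properties":{"dx":{"type":"number"},"dy":{"type":"number"},"dz":{"type":"number"},"twist":{"type":"number"},"hand":{"type":"number"}}}}},"required":["moves"]}

```bash
ls; mkdir -p pics
python3 - <<'E'
from bench import robot
import cv2,numpy as np
np.set_printoptions(precision=4,suppress=True)
s=robot.state();print(s)
for n in("side","top","wrist"):
    im=robot.capture(n);cv2.imwrite(f"pics/{n}0.png",im[...,::-1]);print(n,robot.get_calibration(n))
a=[cv2.imread(f"pics/{n}0.png") for n in("side","top")]
cv2.imwrite("pics/top0b.png",cv2.resize(a[1],(800,600),interpolation=cv2.INTER_CUBIC))
cv2.imwrite("pics/side0b.png",cv2.resize(a[0],(800,600),interpolation=cv2.INTER_CUBIC))
E
```

```text
pics
{'t': 0.0, 'joint_pos': array([68.0672, 13.6807, -0.8141, 75.5863,  0.001 , 89.9994]), 'dq': array([-0.0561,  0.0934,  0.0477, -0.1272,  0.0832,  0.0436]), 'tau': array([  0.0018, -53.8777,  34.6435,   0.0183,  -0.    ,  -0.    ]), 'ee_pos': array([0.196 , 0.4866, 0.2477]), 'tool_rot': array([-179.9189,   -0.001 ,  158.0677]), 'wrist_force': array([ 0.6853, -0.376 ,  0.0027]), 'ft_torque': array([-0.0393,  0.0208,  0.0192]), 'grip_force': 0.0, 'finger_gap': 1.0023197034003986}
side {'mtx': array([[387.8619,   0.    , 260.0644],
       [  0.    , 387.8619, 192.5182],
       [  0.    ,   0.    ,   1.    ]]), 'extrinsics': array([[ 0.9939, -0.1103, -0.0011, -0.5118],
       [-0.0575, -0.5094, -0.8586,  0.0496],
       [ 0.0941,  0.8534, -0.5126,  0.9668],
       [ 0.    ,  0.    ,  0.    ,  1.    ]])}
top {'mtx': array([[422.4287,   0.    , 252.778 ],
       [  0.    , 422.4287, 182.0756],
       [  0.    ,   0.    ,   1.    ]]), 'extrinsics': array([[-0.0046, -0.9999,  0.0137, -0.0157],
       [-0.9916,  0.0028, -0.129 ,  0.5257],
       [ 0.1289, -0.0142, -0.9916,  0.9754],
       [ 0.    ,  0.    ,  0.    ,  1.    ]])}
wrist {'mtx': array([[297.3186,   0.    , 259.4273],
       [  0.    , 297.3186, 198.3401],
       [  0.    ,   0.    ,   1.    ]]), 'mount': array([[ 0.0004, -0.9522, -0.3054,  0.0788],
       [ 1.    ,  0.0006, -0.0005,  0.001 ],
       [ 0.0007, -0.3054,  0.9522, -0.1252],
       [ 0.    ,  0.    ,  0.    ,  1.    ]])}
```

View pics/top0b.png

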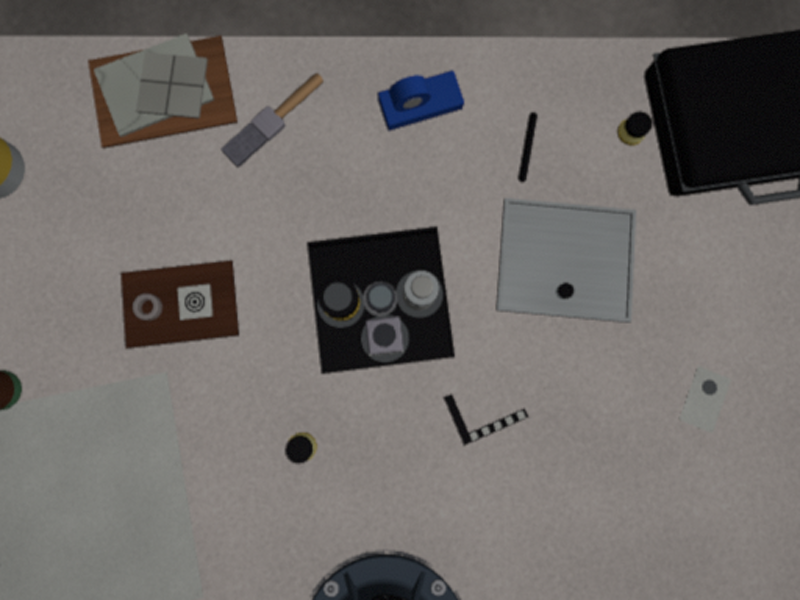

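View pics/side0b.png

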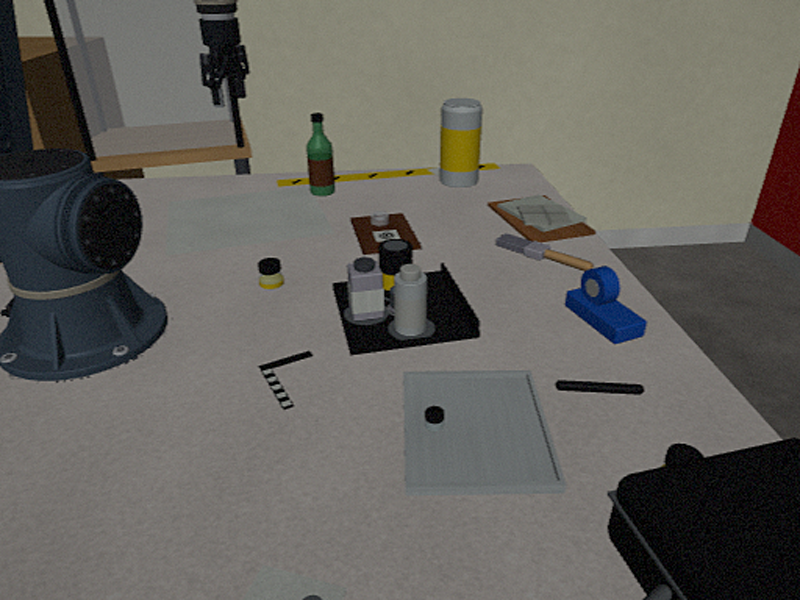

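The top view shows the caddy in the middle: jar (338,297), loupe (380,297), can (423,288), tin (384,335). The print is at (195,302), the tape roll at (148,306), the tray at (566,260) and the ink pot at (566,290), all in 800x600 pixels. The side view shows the container tops at jar (396,245), can (410,270) and tin (364,264).

```bash
cat > h.py <<'E'
import numpy as np,cv2
from scipy.spatial.transform import Rotation as Ro
from bench import robot
np.set_printoptions(precision=4,suppress=True)
def ray(cam,uv,st=None):
    c=robot.get_calibration(cam);K=c["mtx"];p=np.array([(uv[0]-K[0,2])/K[0,0],(uv[1]-K[1,2])/K[1,1]])
    if cam!="wrist":
        E=c["extrinsics"];R=E[:3,:3].T;o=-R@E[:3,3];d=R@np.r_[p,1]
    else:
        r=np.hypot(*p);d=np.r_[p*np.sinc(r/np.pi),np.cos(r)]
        T=np.eye(4);T[:3,:3]=Ro.from_euler("xyz",st["tool_rot"],degrees=True).as_matrix();T[:3,3]=st["ee_pos"]
        T=T@c["mount"];o=T[:3,3];d=T[:3,:3]@d
    return o,d/np.linalg.norm(d)
def plane(cam,uv,z,st=None):
    o,d=ray(cam,uv,st);return o+d*(z-o[2])/d[2]
def tri(*rs):
    A=sum(np.eye(3)-np.outer(d,d) for o,d in rs);b=sum((np.eye(3)-np.outer(d,d))@o for o,d in rs)
    p=np.linalg.solve(A,b);return p,max(np.linalg.norm(np.cross(p-o,d)) for o,d in rs)
E
python3 - <<'E'
from h import *
k=.64
T=dict(jar=(338,293),can=(423,285),tin=(384,335));S=dict(jar=(396,244),can=(410,269),tin=(364,264))
for n in T: print(n,*tri(ray("top",np.array(T[n])*k),ray("side",np.array(S[n])*k)))
for n,z,p in [("loupe",.042,(380,297)),("print",.008,(195,302)),("ink",.028,(566,290)),("tape",.027,(148,306))]+[("traycorner",.014,p) for p in[(503,200),(634,210),(628,321),(497,310)]]+[("caddyc",.01,p) for p in[(308,242),(437,228),(453,356),(322,372)]]+[("tilec",.008,p) for p in[(121,272),(233,261),(239,334),(126,348)]]:
    print(n,plane("top",np.array(p)*k,z))
E
```

```text
jar [0.5051 0.0647 0.097 ] 0.00036476186226984544
can [ 0.5145 -0.0561  0.1123] 0.0001453072777585155
tin [ 0.4464 -0.0009  0.0961] 0.0011279503592778702
loupe [0.5056 0.0051 0.042 ]
print [0.5025 0.2935 0.008 ]
ink [ 0.5172 -0.2817  0.028 ]
tape [0.4946 0.3593 0.027 ]
traycorner [ 0.6633 -0.1905  0.014 ]
traycorner [ 0.6468 -0.3991  0.014 ]
traycorner [ 0.4699 -0.3805  0.014 ]
traycorner [ 0.4878 -0.1766  0.014 ]
caddyc [0.5968 0.1188 0.01  ]
caddyc [ 0.6189 -0.0851  0.01  ]
caddyc [ 0.417  -0.1073  0.01  ]
caddyc [0.3934 0.0948 0.01  ]
tilec [0.55   0.4104 0.008 ]
tilec [0.567  0.2363 0.008 ]
tilec [0.4524 0.2239 0.008 ]
tilec [0.4315 0.397  0.008 ]
```

```bash
cat >> h.py <<'E'
def plan(tgt,yaw,n,start=None):
    """rows (cm, deg) from measured (or given x,y,z,yaw) pose to tgt,yaw in n even steps"""
    if start is None:
        s=robot.state();start=[*s["ee_pos"],s["tool_rot"][2]]
    p=np.array(start[:3],float);y=start[3];dy=(yaw-y+180)%360-180;step=(np.array(tgt)-p)/n
    for i in range(n):
        a=np.radians(y+dy*i/n);c,s=np.cos(a),np.sin(a)
        print(np.round([100*(c*step[0]+s*step[1]),100*(s*step[0]-c*step[1]),-100*step[2],-dy/n],2))
E
python3 -c "
from h import *
plan([.43,-.0,.25],-174,14)"
```

```text
[-2.85 -2.6  -0.02 -2.  ]
[-2.76 -2.7  -0.02 -2.  ]
[-2.66 -2.79 -0.02 -2.  ]
[-2.56 -2.88 -0.02 -2.  ]
[-2.46 -2.97 -0.02 -2.  ]
[-2.36 -3.05 -0.02 -2.  ]
[-2.25 -3.13 -0.02 -2.  ]
[-2.14 -3.21 -0.02 -2.  ]
[-2.02 -3.28 -0.02 -2.  ]
[-1.91 -3.35 -0.02 -2.  ]
[-1.79 -3.42 -0.02 -2.  ]
[-1.67 -3.48 -0.02 -2.  ]
[-1.55 -3.53 -0.02 -2.  ]
[-1.42 -3.58 -0.02 -2.  ]
```

>>> arm_command(moves=[{"dx":-2.85,"dy":-2.6,"twist":-2,"hand":1},{"dx":-2.75,"dy":-2.7,"twist":-2},{"dx":-2.65,"dy":-2.8,"twist":-2},{"dx":-2.55,"dy":-2.9,"twist":-2},{"dx":-2.45,"dy":-2.95,"twist":-2},{"dx":-2.35,"dy":-3.05,"twist":-2},{"dx":-2.25,"dy":-3.15,"twist":-2},{"dx":-2.15,"dy":-3.2,"twist":-2}])

```text
invalid input
```

>>> arm_command(moves=[{"dx":-2.0,"dy":-3.3,"twist":-2},{"dx":-1.9,"dy":-3.35,"twist":-2},{"dx":-1.8,"dy":-3.4,"twist":-2},{"dx":-1.65,"dy":-3.5,"twist":-2},{"dx":-1.55,"dy":-3.5,"twist":-2},{"dx":-1.4,"dy":-3.6,"twist":-2},{},{}])

```text
invalid input
```

Run:
```python
from h import *
s=robot.state();im=robot.capture("wrist");np.save("w1.npy",im);np.save("w1s.npy",s,allow_pickle=True)
print(s["t"],s["ee_pos"],s["tool_rot"],s["joint_pos"])
cv2.imwrite("pics/w1.png",cv2.resize(im[...,::-1],(800,600),interpolation=cv2.INTER_CUBIC))
```

```text
0.15 [0.196  0.4867 0.2478] [-179.9349   -0.0009  158.0658] [68.0655 13.6747 -0.8064 75.584   0.0009 89.9997]
```

View pics/w1.png

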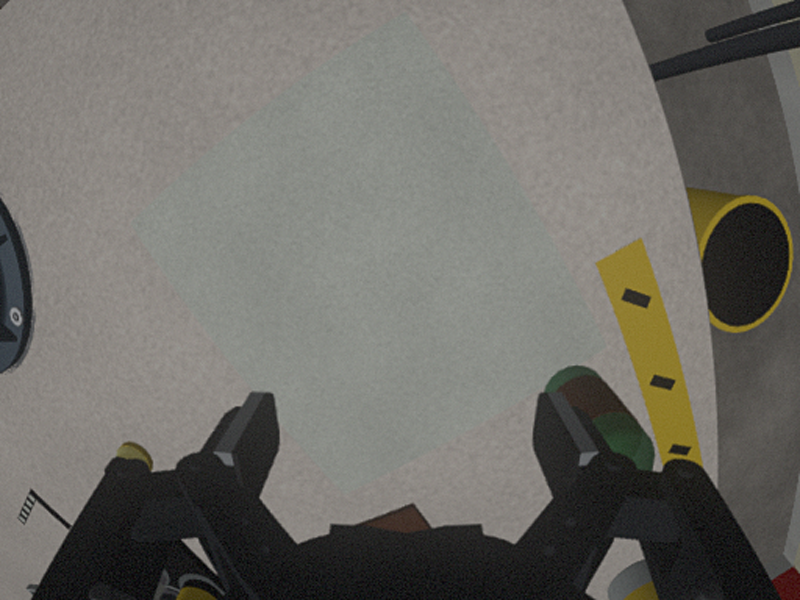

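The two moves were refused because every field has to be present, so the picture only shows the empty mat under the start pose. For viewing the caddy I will stand farther out.

```bash
python3 -c "
from h import *
plan([.60,0,.25],-174,16)"
```

```text
[-3.48 -1.88 -0.01 -1.75]
[-3.42 -1.98 -0.01 -1.75]
[-3.36 -2.09 -0.01 -1.75]
[-3.29 -2.19 -0.01 -1.75]
[-3.22 -2.29 -0.01 -1.75]
[-3.15 -2.39 -0.01 -1.75]
[-3.08 -2.48 -0.01 -1.75]
[-3.   -2.57 -0.01 -1.75]
[-2.92 -2.66 -0.01 -1.75]
[-2.84 -2.75 -0.01 -1.75]
[-2.75 -2.84 -0.01 -1.75]
[-2.67 -2.92 -0.01 -1.75]
[-2.58 -3.   -0.01 -1.75]
[-2.48 -3.08 -0.01 -1.75]
[-2.39 -3.15 -0.01 -1.75]
[-2.29 -3.22 -0.01 -1.75]
```

>>> arm_command(moves=[{"dx":-3.5,"dy":-1.9,"dz":0,"twist":-1.75,"hand":1},{"dx":-3.4,"dy":-2.0,"dz":0,"twist":-1.75,"hand":1},{"dx":-3.35,"dy":-2.1,"dz":0,"twist":-1.75,"hand":1},{"dx":-3.3,"dy":-2.2,"dz":0,"twist":-1.75,"hand":1},{"dx":-3.2,"dy":-2.3,"dz":0,"twist":-1.75,"hand":1},{"dx":-3.15,"dy":-2.4,"dz":0,"twist":-1.75,"hand":1},{"dx":-3.1,"dy":-2.5,"dz":0,"twist":-1.75,"hand":1},{"dx":-3.0,"dy":-2.55,"dz":0,"twist":-1.75,"hand":1}])

```text
t: 1.0
ee_pos: [0.3985, 0.2414, 0.2483]
tool_rot: [180.0, 0.0, 172.1]
wrist_force: [0.2, 0.1, 0.2]
finger_gap: 0.999
grip_force: 0.0
```

>>> arm_command(moves=[{"dx":-2.9,"dy":-2.65,"dz":0,"twist":-1.75,"hand":1},{"dx":-2.85,"dy":-2.75,"dz":0,"twist":-1.75,"hand":1},{"dx":-2.75,"dy":-2.85,"dz":0,"twist":-1.75,"hand":1},{"dx":-2.65,"dy":-2.9,"dz":0,"twist":-1.75,"hand":1},{"dx":-2.6,"dy":-3.0,"dz":0,"twist":-1.75,"hand":1},{"dx":-2.5,"dy":-3.1,"dz":0,"twist":-1.75,"hand":1},{"dx":-2.4,"dy":-3.15,"dz":0,"twist":-1.75,"hand":1},{"dx":-2.3,"dy":-3.2,"dz":0,"twist":-1.75,"hand":1}])

```text
t: 1.8
ee_pos: [0.601, -0.0017, 0.2481]
tool_rot: [180.0, -0.0, -173.9]
wrist_force: [0.6, 1.1, 0.3]
finger_gap: 0.997
grip_force: 0.0
```

Run:
```python
from h import *
robot.capture("wrist");robot.capture("wrist")
s=robot.state();im=robot.capture("wrist");np.save("w1.npy",im);np.save("w1s.npy",s,allow_pickle=True)
print(s["t"],s["ee_pos"],s["tool_rot"],s["joint_pos"],s["dq"])
cv2.imwrite("pics/w2.png",cv2.resize(im[...,::-1],(800,600),interpolation=cv2.INTER_CUBIC))
```

```text
1.9 [ 0.6026 -0.0036  0.2471] [-179.9431   -0.0102 -174.0804] [-0.3188 21.4231 10.2558 78.8368 -0.0577 -6.2384] [ 2.9482 -2.1759 -3.4295  0.7933  1.261   4.4041]
```

View pics/w2.png

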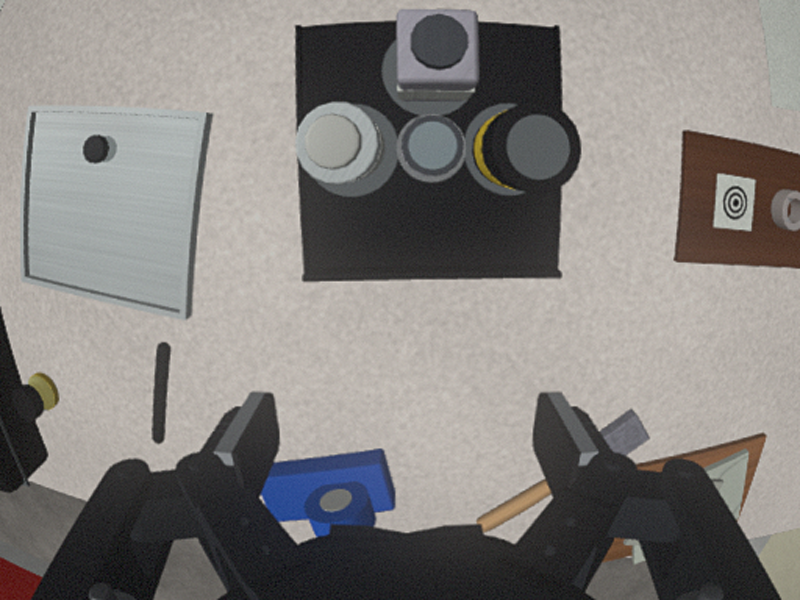

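The wrist view shows the stopper at (440,42), the can nozzle at (333,141), the jar's cap disc at (540,147), the lens at (432,145), the print at (735,203) and the ink pot at (96,148). Next I refine these with contours and triangulate against the top view.

Run:
```python
from h import *
im=np.load("w1.npy");s=np.load("w1s.npy",allow_pickle=True).item()
g=cv2.GaussianBlur(cv2.cvtColor(im,cv2.COLOR_RGB2GRAY),(3,3),0)
top=cv2.cvtColor(cv2.cvtColor(cv2.imread("pics/top0.png"),cv2.COLOR_BGR2RGB),cv2.COLOR_RGB2GRAY)
def blob(img,c,r,dark):
    x,y=np.round(np.array(c)*.64).astype(int);w=img[max(0,y-r):y+r+1,max(0,x-r):x+r+1]
    t,m=cv2.threshold(w,0,255,cv2.THRESH_OTSU+(cv2.THRESH_BINARY_INV if dark else 0))
    n,l,st,ce=cv2.connectedComponentsWithStats(m);yc=y-max(0,y-r);xc=x-max(0,x-r)
    k=l[yc,xc] or 1+np.argmax(st[1:,4]);
    cn=max(cv2.findContours((l==k).astype(np.uint8),0,1)[0],key=cv2.contourArea)
    e=cv2.fitEllipse(cn) if len(cn)>5 else ((0,0),(0,0),0)
    return np.array([x-xc,y-yc])+ce[k],np.array([x-xc,y-yc])+e[0],e[1],t
W=dict(tin=((440,42),23,1,.101),can=((333,141),22,0,.114),jar=((540,147),20,0,.094),loupe=((432,145),20,0,.042),print=((735,203),11,1,.008),ink=((96,148),10,1,.028))
TT=dict(tin=((384,335),9,1),can=((423,285),9,0),jar=((338,293),11,0),loupe=((380,297),9,0),print=((195,302),8,1),ink=((566,290),8,1))
for n,(c,r,d,z) in W.items():
    a=blob(g,c,r,d);b=blob(top,*TT[n])
    print(n,"pix800",a[0]/.64,a[1]/.64,"ax",np.array(a[2])/.64,b[0]/.64,b[1]/.64)
    print("   wrist",plane("wrist",a[1],z,s)[:2],"top",plane("top",b[1],z)[:2],"tri",*tri(ray("wrist",a[1],s),ray("top",b[1])), "pick",plane("wrist",np.array(c)*.64,z,s)[:2])
for n,z,P in [("tray",.014,[(27,107),(211,114),(187,318),(24,279)]),("caddy",.018,[(296,26),(558,27)]),("caddyrail",.03,[(303,279),(561,275)])]:
    for p in P: print(n,plane("wrist",np.array(p)*.64,z,s))
for p in[(399,86),(478,87),(398,10),(474,12)]: print("tin corner",plane("wrist",np.array(p)*.64,.09,s))
```

```text
tin pix800 [438.4486  41.3719] [438.472   41.3766] ax [54.5929 56.7354] [383.4481 334.3132] [383.4679 334.336 ]
   wrist [0.4482 0.0003] top [ 0.446  -0.0002] tri [0.4464 0.0002 0.0946] 0.00035326340834181455 pick [0.4485 0.0012]
can pix800 [333.0815 140.7246] [334.0741 141.131 ] ax [74.4701 76.1884] [422.644  285.5897] [422.5168 285.7292]
   wrist [ 0.5142 -0.0513] top [ 0.5134 -0.0554] tri [ 0.5144 -0.0548  0.0999] 0.0015412086158199756 pick [ 0.5142 -0.0519]
jar pix800 [537.953 146.554] [537.9762 146.5648] ax [59.8368 64.0986] [336.8002 295.8856] [336.7866 295.8805]
   wrist [0.5021 0.0672] top [0.5017 0.0666] tri [0.5019 0.0668 0.0944] 0.00036076491025500415 pick [0.5022 0.0685]
loupe pix800 [431.9715 144.6478] [431.9688 144.6709] ax [46.8515 48.3706] [379.8225 295.9491] [379.8334 295.9393]
   wrist [0.5075 0.006 ] top [0.5072 0.0054] tri [0.5074 0.0057 0.0412] 0.0003187971133413208 pick [0.5078 0.006 ]
print pix800 [734.7975 202.2331] [734.4793 202.0237] ax [23.3217 33.8887] [193.9371 301.3644] [193.9999 301.3126]
   wrist [0.5036 0.2956] top [0.5035 0.2951] tri [0.5036 0.2949 0.0088] 0.00012267746289771676 pick [0.5044 0.2965]
ink pix800 [ 95.829  148.4181] [ 95.8105 148.4141] ax [25.0811 27.0773] [564.872  290.1355] [564.8245 290.1198]
   wrist [ 0.5182 -0.2764] top [ 0.517  -0.2798] tri [ 0.5179 -0.2818  0.0209] 0.00011908057717576355 pick [ 0.5178 -0.2762]
tray [ 0.4717 -0.3848  0.014 ]
tray [ 0.4915 -0.1705  0.014 ]
tray [ 0.6662 -0.1897  0.014 ]
tray [ 0.6464 -0.3948  0.014 ]
caddy [ 0.4196 -0.1059  0.018 ]
caddy [0.3955 0.0949 0.018 ]
caddyrail [ 0.617  -0.0807  0.03  ]
caddyrail [0.5923 0.1191 0.03  ]
tin corner [ 0.4762 -0.0197  0.09  ]
tin corner [0.4708 0.0272 0.09  ]
tin corner [ 0.4271 -0.0255  0.09  ]
tin corner [0.4223 0.0202 0.09  ]
```

Measured positions: tin (.447,.000), can (.514,-.055), jar (.502,.067), loupe (.507,.006), print (.504,.295), tray centre (.568,-.286) at -5°, caddy yaw about 6.5°. These agree with the text's sizes and offsets. I start with the tin.

>>> arm_command(moves=[{"dx":3.85,"dy":0.53,"dz":0,"twist":-0.6,"hand":1},{"dx":3.85,"dy":0.53,"dz":0,"twist":0,"hand":1},{"dx":3.85,"dy":0.53,"dz":0,"twist":0,"hand":1},{"dx":3.87,"dy":0.53,"dz":0,"twist":0,"hand":1},{"dx":0,"dy":0,"dz":4,"twist":0,"hand":1},{"dx":0,"dy":0,"dz":4,"twist":0,"hand":1},{"dx":0,"dy":0,"dz":0,"twist":0,"hand":1},{"dx":0,"dy":0,"dz":0,"twist":0,"hand":1}])

```text
t: 2.75
ee_pos: [0.4441, 0.0039, 0.169]
tool_rot: [180.0, -0.1, -173.3]
wrist_force: [1.9, 0.4, 0.6]
finger_gap: 0.998
grip_force: 0.0
```

Run:
```python
from h import *
s=robot.state();im=robot.capture("wrist");print(s["ee_pos"],s["tool_rot"])
cv2.imwrite("pics/w3.png",cv2.resize(im[...,::-1],(800,600),interpolation=cv2.INTER_CUBIC))
plan([.447,0,.063],-173.5,4)
```

```text
[0.4441 0.0039 0.169 ] [ 179.9916   -0.0635 -173.2984]
[-0.03 -0.1   2.67  0.05]
[-0.04 -0.1   2.67  0.05]
[-0.04 -0.1   2.67  0.05]
[-0.04 -0.1   2.67  0.05]
```

View pics/w3.png

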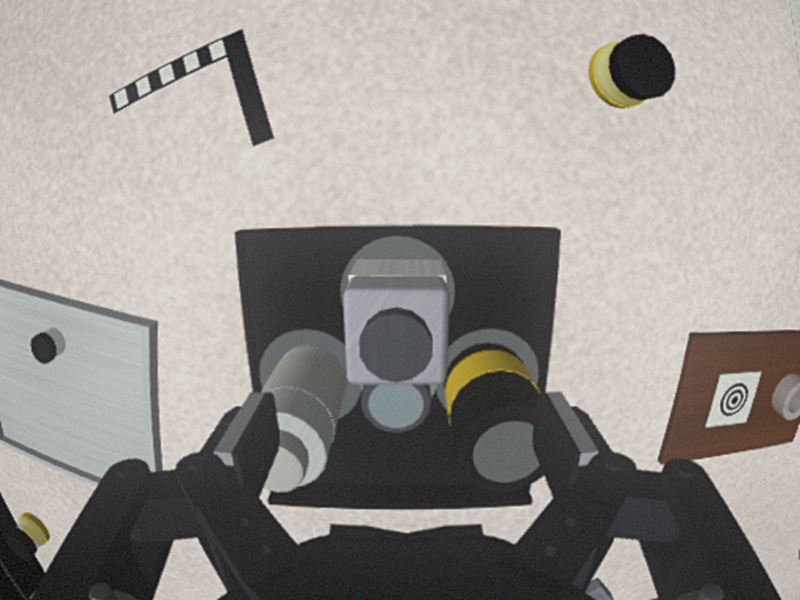

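The tin is centred at (396,345), 9 px left of the jaw line at 405, which confirms the -4 mm correction. I descend and grip.

>>> arm_command(moves=[{"dx":-0.15,"dy":-0.4,"dz":2,"twist":0.2,"hand":1},{"dx":0,"dy":0,"dz":3,"twist":0,"hand":1},{"dx":0,"dy":0,"dz":3,"twist":0,"hand":1},{"dx":0,"dy":0,"dz":2.6,"twist":0,"hand":1},{"dx":0,"dy":0,"dz":0,"twist":0,"hand":1},{"dx":0,"dy":0,"dz":0,"twist":0,"hand":-1},{"dx":0,"dy":0,"dz":0,"twist":0,"hand":-1},{"dx":0,"dy":0,"dz":0,"twist":0,"hand":-1}])

```text
t: 3.6
ee_pos: [0.4482, -0.0004, 0.0643]
tool_rot: [-180.0, 0.2, -173.5]
wrist_force: [0.4, 0.4, 0.2]
finger_gap: 0.579
grip_force: 62.5
```

>>> arm_command(moves=[{"dx":0,"dy":0,"dz":0,"twist":0,"hand":-1},{"dx":0,"dy":0,"dz":0,"twist":0,"hand":-1},{"dx":0,"dy":0,"dz":0,"twist":0,"hand":-1}])

```text
t: 3.9
ee_pos: [0.4482, -0.0004, 0.0642]
tool_rot: [-180.0, 0.2, -173.5]
wrist_force: [0.7, 0.4, 7.3]
finger_gap: 0.582
grip_force: 63.0
```

```bash
python3 -c "
from h import *
plan([.603,-.289,.194],-185,10,[.4482,-.0004,.194,-173.5])"
```

```text
[-1.21 -3.04 -0.    1.15]
[-1.27 -3.02 -0.    1.15]
[-1.33 -2.99 -0.    1.15]
[-1.39 -2.96 -0.    1.15]
[-1.45 -2.94 -0.    1.15]
[-1.51 -2.91 -0.    1.15]
[-1.57 -2.88 -0.    1.15]
[-1.63 -2.84 -0.    1.15]
[-1.68 -2.81 -0.    1.15]
[-1.74 -2.78 -0.    1.15]
```

>>> arm_command(moves=[{"dx":0,"dy":0,"dz":-1,"twist":0,"hand":-1},{"dx":0,"dy":0,"dz":-3,"twist":0,"hand":-1},{"dx":0,"dy":0,"dz":-3,"twist":0,"hand":-1},{"dx":0,"dy":0,"dz":-3,"twist":0,"hand":-1},{"dx":0,"dy":0,"dz":-3,"twist":0,"hand":-1}])

```text
t: 4.4
ee_pos: [0.4463, -0.0004, 0.1948]
tool_rot: [-180.0, 0.0, -173.5]
wrist_force: [0.6, 0.4, -2.3]
finger_gap: 0.58
grip_force: 62.8
```

Wrist force -2.3 N, so the tin is held. Travelling to the tray.

>>> arm_command(moves=[{"dx":-1.2,"dy":-3.05,"dz":0,"twist":1.15,"hand":-1},{"dx":-1.25,"dy":-3.0,"dz":0,"twist":1.15,"hand":-1},{"dx":-1.35,"dy":-3.0,"dz":0,"twist":1.15,"hand":-1},{"dx":-1.4,"dy":-2.95,"dz":0,"twist":1.15,"hand":-1},{"dx":-1.45,"dy":-2.95,"dz":0,"twist":1.15,"hand":-1},{"dx":-1.5,"dy":-2.9,"dz":0,"twist":1.15,"hand":-1},{"dx":-1.55,"dy":-2.9,"dz":0,"twist":1.15,"hand":-1},{"dx":-1.65,"dy":-2.85,"dz":0,"twist":1.15,"hand":-1}])

```text
t: 5.2
ee_pos: [0.5704, -0.2329, 0.1936]
tool_rot: [-180.0, 0.0, 177.2]
wrist_force: [0.1, 0.5, -3.2]
finger_gap: 0.58
grip_force: 63.3
```

>>> arm_command(moves=[{"dx":-1.7,"dy":-2.8,"dz":0,"twist":1.15,"hand":-1},{"dx":-1.75,"dy":-2.8,"dz":0,"twist":1.15,"hand":-1},{"dx":0,"dy":0,"dz":3,"twist":0,"hand":-1},{"dx":0,"dy":0,"dz":3,"twist":0,"hand":-1},{"dx":0,"dy":0,"dz":3,"twist":0,"hand":-1},{"dx":0,"dy":0,"dz":2.5,"twist":0,"hand":-1},{"dx":0,"dy":0,"dz":0,"twist":0,"hand":-1},{"dx":0,"dy":0,"dz":0,"twist":0,"hand":-1}])

```text
t: 6.0
ee_pos: [0.6014, -0.2896, 0.0784]
tool_rot: [-180.0, -0.0, 175.0]
wrist_force: [0.3, -0.4, -1.7]
finger_gap: 0.581
grip_force: 63.1
```

>>> arm_command(moves=[{"dx":0,"dy":0,"dz":0.7,"twist":0,"hand":-1},{"dx":0,"dy":0,"dz":0.4,"twist":0,"hand":-1},{"dx":0,"dy":0,"dz":0.2,"twist":0,"hand":-1},{"dx":0,"dy":0,"dz":0,"twist":0,"hand":-1},{"dx":0,"dy":0,"dz":0,"twist":0,"hand":-1}])

```text
t: 6.5
ee_pos: [0.6014, -0.2896, 0.0646]
tool_rot: [-180.0, 0.0, 175.0]
wrist_force: [-0.4, 0.3, -2.6]
finger_gap: 0.579
grip_force: 63.4
```

>>> arm_command(moves=[{"dx":0,"dy":0,"dz":0.1,"twist":0,"hand":-1},{"dx":0,"dy":0,"dz":0,"twist":0,"hand":-1},{"dx":0,"dy":0,"dz":0,"twist":0,"hand":0.5},{"dx":0,"dy":0,"dz":0,"twist":0,"hand":1},{"dx":0,"dy":0,"dz":0,"twist":0,"hand":1},{"dx":0,"dy":0,"dz":0,"twist":0,"hand":1}])

```text
t: 7.1
ee_pos: [0.6014, -0.2896, 0.0633]
tool_rot: [-180.0, -0.0, 175.0]
wrist_force: [-0.4, 0.1, -0.6]
finger_gap: 1.0
grip_force: 0.0
```

>>> arm_command(moves=[{"dx":0,"dy":0,"dz":-2,"twist":0,"hand":1},{"dx":0,"dy":0,"dz":-4,"twist":0,"hand":1},{"dx":0,"dy":0,"dz":-4,"twist":0,"hand":1},{"dx":0,"dy":0,"dz":-3,"twist":0,"hand":1},{"dx":0,"dy":0,"dz":0,"twist":0,"hand":1}])

```text
t: 7.6
ee_pos: [0.6033, -0.2905, 0.1984]
tool_rot: [-179.8, 0.4, 175.0]
wrist_force: [0.4, -0.0, -0.2]
finger_gap: 0.999
grip_force: 0.0
```

```bash
python3 -c "
from h import *
s=robot.state();print(s['ee_pos'],s['tool_rot'],s['joint_pos'])
plan([.502,.067,.194],96.5,12)"
```

```text
[ 0.6033 -0.2905  0.1984] [-179.8346    0.4143  174.9675] [-25.7075  28.7647  15.016   75.8053  -0.0085 -20.6744]
[1.1  2.89 0.04 6.54]
[1.42 2.75 0.04 6.54]
[1.73 2.57 0.04 6.54]
[2.01 2.36 0.04 6.54]
[2.26 2.11 0.04 6.54]
[2.49 1.84 0.04 6.54]
[2.68 1.54 0.04 6.54]
[2.84 1.23 0.04 6.54]
[2.96 0.9  0.04 6.54]
[3.05 0.55 0.04 6.54]
[3.09 0.2  0.04 6.54]
[ 3.09 -0.15  0.04  6.54]
```

>>> arm_command(moves=[{"dx":1.1,"dy":2.9,"dz":0,"twist":6.54,"hand":1},{"dx":1.4,"dy":2.75,"dz":0,"twist":6.54,"hand":1},{"dx":1.7,"dy":2.55,"dz":0,"twist":6.54,"hand":1},{"dx":2.0,"dy":2.35,"dz":0,"twist":6.54,"hand":1},{"dx":2.25,"dy":2.1,"dz":0,"twist":6.54,"hand":1},{"dx":2.5,"dy":1.85,"dz":0,"twist":6.54,"hand":1},{"dx":2.7,"dy":1.55,"dz":0,"twist":6.54,"hand":1},{"dx":2.85,"dy":1.25,"dz":0,"twist":6.54,"hand":1}])

```text
t: 8.4
ee_pos: [0.5337, -0.0501, 0.1926]
tool_rot: [-180.0, -0.0, 122.4]
wrist_force: [0.5, 0.7, 0.7]
finger_gap: 1.001
grip_force: 0.0
```

>>> arm_command(moves=[{"dx":2.95,"dy":0.9,"dz":0,"twist":6.54,"hand":1},{"dx":3.05,"dy":0.55,"dz":0,"twist":6.54,"hand":1},{"dx":3.1,"dy":0.2,"dz":0,"twist":6.54,"hand":1},{"dx":3.1,"dy":-0.15,"dz":0,"twist":6.54,"hand":1},{"dx":0,"dy":0,"dz":0,"twist":0,"hand":1},{"dx":0,"dy":0,"dz":0,"twist":0,"hand":1},{"dx":0,"dy":0,"dz":0,"twist":0,"hand":1}])

```text
t: 9.1
ee_pos: [0.5009, 0.0675, 0.193]
tool_rot: [-180.0, 0.0, 96.6]
wrist_force: [0.1, 0.5, -0.2]
finger_gap: 1.0
grip_force: 0.0
```

Run:
```python
from h import *
s=robot.state();im=robot.capture("wrist");print(s["ee_pos"],s["tool_rot"])
cv2.imwrite("pics/w4.png",cv2.resize(im[...,::-1],(800,600),interpolation=cv2.INTER_CUBIC))
plan([.502,.067,.066],96.5,1)
```

```text
[0.5009 0.0675 0.193 ] [-179.9827    0.0217   96.5552]
[-0.04  0.1  12.7   0.  ]
```

View pics/w4.png

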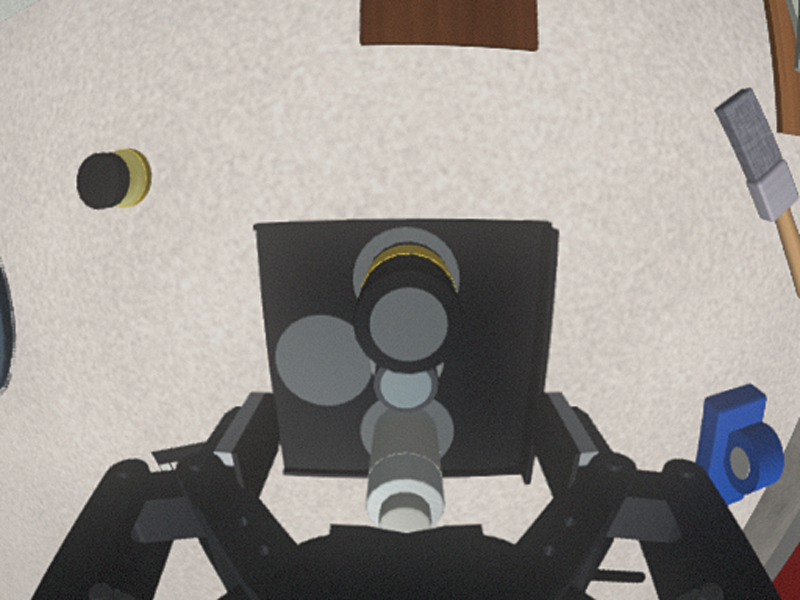

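The jar's cap disc is at (409,325), about 1 mm off the jaw line. I descend and grip.

>>> arm_command(moves=[{"dx":0,"dy":0.1,"dz":2.7,"twist":0,"hand":1},{"dx":0,"dy":0,"dz":4,"twist":0,"hand":1},{"dx":0,"dy":0,"dz":3,"twist":0,"hand":1},{"dx":0,"dy":0,"dz":3,"twist":0,"hand":1},{"dx":0,"dy":0,"dz":0,"twist":0,"hand":1},{"dx":0,"dy":0,"dz":0,"twist":0,"hand":1},{"dx":0,"dy":0,"dz":0,"twist":0,"hand":-1},{"dx":0,"dy":0,"dz":0,"twist":0,"hand":-1}])

```text
t: 9.95
ee_pos: [0.5029, 0.068, 0.0679]
tool_rot: [179.9, 0.0, 96.5]
wrist_force: [-0.4, -0.9, 0.9]
finger_gap: 0.696
grip_force: 0.1
```

>>> arm_command(moves=[{"dx":0,"dy":0,"dz":0,"twist":0,"hand":-1},{"dx":0,"dy":0,"dz":0,"twist":0,"hand":-1},{"dx":0,"dy":0,"dz":0,"twist":0,"hand":-1}])

```text
t: 10.25
ee_pos: [0.5027, 0.0681, 0.068]
tool_rot: [179.8, 0.0, 96.5]
wrist_force: [-1.0, -1.2, 6.4]
finger_gap: 0.665
grip_force: 62.9
```

>>> arm_command(moves=[{"dx":0,"dy":0,"dz":-1,"twist":0,"hand":-1},{"dx":0,"dy":0,"dz":-3,"twist":0,"hand":-1},{"dx":0,"dy":0,"dz":-4,"twist":0,"hand":-1},{"dx":0,"dy":0,"dz":-4,"twist":0,"hand":-1},{"dx":0,"dy":0,"dz":-1,"twist":0,"hand":-1},{"dx":0,"dy":0,"dz":0,"twist":0,"hand":-1}])

```text
t: 10.85
ee_pos: [0.5027, 0.0683, 0.1986]
tool_rot: [179.8, -0.0, 96.5]
wrist_force: [0.3, 0.2, -2.5]
finger_gap: 0.661
grip_force: 64.3
```

```bash
python3 -c "
from h import *
s=robot.state();print(s['ee_pos'],s['tool_rot'])
plan([.5936,-.224,.194],96.5,1)"
```

```text
[0.5027 0.0683 0.1986] [179.7569  -0.0039  96.4902]
[-30.07   5.72   0.46  -0.01]
```

>>> arm_command(moves=[{"dx":-3,"dy":0.57,"dz":0,"twist":0,"hand":-1},{"dx":-3,"dy":0.57,"dz":0,"twist":0,"hand":-1},{"dx":-3,"dy":0.57,"dz":0,"twist":0,"hand":-1},{"dx":-3,"dy":0.57,"dz":0,"twist":0,"hand":-1},{"dx":-3,"dy":0.57,"dz":0,"twist":0,"hand":-1},{"dx":-3,"dy":0.57,"dz":0,"twist":0,"hand":-1},{"dx":-3,"dy":0.57,"dz":0,"twist":0,"hand":-1},{"dx":-3,"dy":0.57,"dz":0,"twist":0,"hand":-1}])

```text
t: 11.65
ee_pos: [0.5735, -0.1662, 0.1943]
tool_rot: [-179.8, -0.1, 96.5]
wrist_force: [0.5, 0.2, -2.9]
finger_gap: 0.664
grip_force: 64.3
```

>>> arm_command(moves=[{"dx":-3,"dy":0.57,"dz":0,"twist":0,"hand":-1},{"dx":-3.07,"dy":0.57,"dz":0,"twist":0,"hand":-1},{"dx":0,"dy":0,"dz":0,"twist":0,"hand":-1},{"dx":0,"dy":0,"dz":0,"twist":0,"hand":-1},{"dx":0,"dy":0,"dz":3,"twist":0,"hand":-1},{"dx":0,"dy":0,"dz":4,"twist":0,"hand":-1},{"dx":0,"dy":0,"dz":3,"twist":0,"hand":-1},{"dx":0,"dy":0,"dz":2,"twist":0,"hand":-1}])

```text
t: 12.45
ee_pos: [0.5903, -0.2223, 0.0732]
tool_rot: [-179.8, -0.1, 96.6]
wrist_force: [-0.3, -0.1, -1.3]
finger_gap: 0.661
grip_force: 64.4
```

>>> arm_command(moves=[{"dx":0,"dy":0,"dz":0,"twist":0,"hand":-1},{"dx":0,"dy":0,"dz":0,"twist":0,"hand":-1}])

```text
t: 12.65
ee_pos: [0.592, -0.2233, 0.0764]
tool_rot: [-179.9, -0.0, 96.5]
wrist_force: [-0.5, -0.2, -1.6]
finger_gap: 0.662
grip_force: 64.4
```

>>> arm_command(moves=[{"dx":0,"dy":0,"dz":0.5,"twist":0,"hand":-1},{"dx":0,"dy":0,"dz":0.35,"twist":0,"hand":-1},{"dx":0,"dy":0,"dz":0.05,"twist":0,"hand":-1},{"dx":0,"dy":0,"dz":0,"twist":0,"hand":-1},{"dx":0,"dy":0,"dz":0,"twist":0,"hand":0.5},{"dx":0,"dy":0,"dz":0,"twist":0,"hand":1},{"dx":0,"dy":0,"dz":0,"twist":0,"hand":1},{"dx":0,"dy":0,"dz":0,"twist":0,"hand":1}])

```text
t: 13.45
ee_pos: [0.5923, -0.2243, 0.0673]
tool_rot: [-180.0, 0.0, 96.5]
wrist_force: [-0.0, 0.7, 0.7]
finger_gap: 0.999
grip_force: 0.0
```

>>> arm_command(moves=[{"dx":0,"dy":0,"dz":-2,"twist":0,"hand":1},{"dx":0,"dy":0,"dz":-4,"twist":0,"hand":1},{"dx":0,"dy":0,"dz":-4,"twist":0,"hand":1},{"dx":0,"dy":0,"dz":-3,"twist":0,"hand":1},{"dx":0,"dy":0,"dz":0,"twist":0,"hand":1},{"dx":0,"dy":0,"dz":0,"twist":0,"hand":1}])

```text
t: 14.05
ee_pos: [0.5926, -0.2243, 0.1978]
tool_rot: [179.9, 0.0, 96.5]
wrist_force: [0.1, 0.2, -0.9]
finger_gap: 0.998
grip_force: 0.0
```

```bash
python3 -c "
from h import *
s=robot.state();print(s['ee_pos'],s['tool_rot'])
plan([.514,-.055,.194],96.5,5)"
```

```text
[ 0.5926 -0.2243  0.1978] [179.9307   0.0405  96.4864]
[ 3.54 -1.18  0.08 -0.  ]
[ 3.54 -1.18  0.08 -0.  ]
[ 3.54 -1.18  0.08 -0.  ]
[ 3.54 -1.18  0.08 -0.  ]
[ 3.54 -1.18  0.08 -0.  ]
```

>>> arm_command(moves=[{"dx":3.54,"dy":-1.18,"dz":0,"twist":0,"hand":1},{"dx":3.54,"dy":-1.18,"dz":0,"twist":0,"hand":1},{"dx":3.54,"dy":-1.18,"dz":0,"twist":0,"hand":1},{"dx":3.54,"dy":-1.18,"dz":0,"twist":0,"hand":1},{"dx":3.54,"dy":-1.18,"dz":0,"twist":0,"hand":1},{"dx":0,"dy":0,"dz":0,"twist":0,"hand":1},{"dx":0,"dy":0,"dz":0,"twist":0,"hand":1},{"dx":0,"dy":0,"dz":0,"twist":0,"hand":1}])

```text
t: 14.85
ee_pos: [0.5138, -0.0555, 0.1966]
tool_rot: [-179.9, 0.0, 96.5]
wrist_force: [0.5, 1.1, 0.1]
finger_gap: 1.0
grip_force: 0.0
```

Run:
```python
from h import *
s=robot.state();im=robot.capture("wrist");print(s["ee_pos"],s["tool_rot"])
np.save("w5.npy",im);np.save("w5s.npy",s,allow_pickle=True)
cv2.imwrite("pics/w5.png",cv2.resize(im[...,::-1],(800,600),interpolation=cv2.INTER_CUBIC))
plan([.514,-.055,.072],96.5,1)
```

```text
[ 0.5138 -0.0555  0.1966] [-179.9493    0.0086   96.4753]
[ 0.07  0.01 12.47 -0.06]
```

View pics/w5.png

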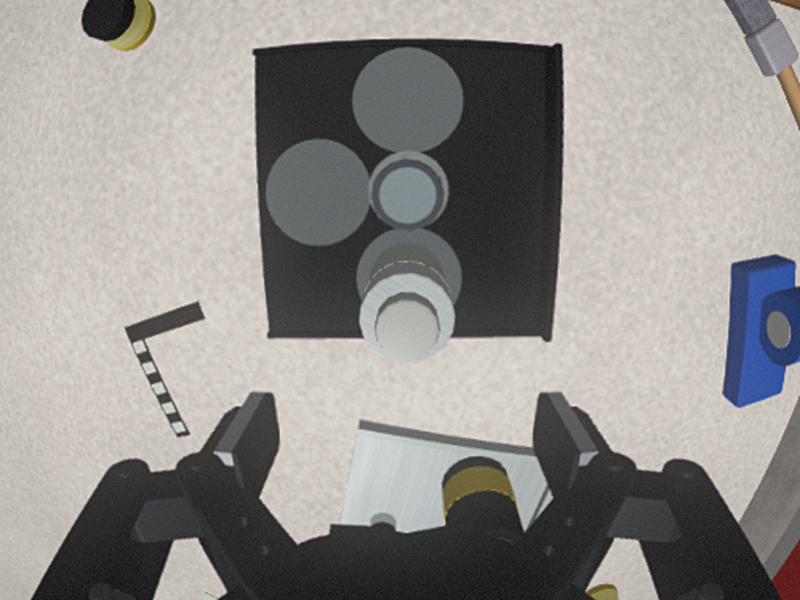

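The nozzle is at (407,325), centred on the jaw line. The lens is at (408,195) and the jar stands in the tray at (478,490). I descend and grip the can.

>>> arm_command(moves=[{"dx":0.05,"dy":0,"dz":3.4,"twist":0,"hand":1},{"dx":0,"dy":0,"dz":4,"twist":0,"hand":1},{"dx":0,"dy":0,"dz":3,"twist":0,"hand":1},{"dx":0,"dy":0,"dz":2,"twist":0,"hand":1},{"dx":0,"dy":0,"dz":0,"twist":0,"hand":1},{"dx":0,"dy":0,"dz":0,"twist":0,"hand":1},{"dx":0,"dy":0,"dz":0,"twist":0,"hand":-1},{"dx":0,"dy":0,"dz":0,"twist":0,"hand":-1}])

```text
t: 15.7
ee_pos: [0.5146, -0.0548, 0.0745]
tool_rot: [179.9, 0.0, 96.5]
wrist_force: [0.2, 0.1, -0.1]
finger_gap: 0.69
grip_force: 0.0
```

>>> arm_command(moves=[{"dx":0,"dy":0,"dz":0,"twist":0,"hand":-1},{"dx":0,"dy":0,"dz":0,"twist":0,"hand":-1},{"dx":0,"dy":0,"dz":0,"twist":0,"hand":-1},{"dx":0,"dy":0,"dz":0,"twist":0,"hand":-1}])

```text
t: 16.1
ee_pos: [0.5143, -0.0547, 0.0747]
tool_rot: [179.9, 0.1, 96.5]
wrist_force: [-1.7, -0.7, 6.7]
finger_gap: 0.57
grip_force: 61.4
```

>>> arm_command(moves=[{"dx":0,"dy":0,"dz":-1,"twist":0,"hand":-1},{"dx":0,"dy":0,"dz":-3,"twist":0,"hand":-1},{"dx":0,"dy":0,"dz":-4,"twist":0,"hand":-1},{"dx":0,"dy":0,"dz":-4,"twist":0,"hand":-1},{"dx":0,"dy":0,"dz":-1,"twist":0,"hand":-1},{"dx":0,"dy":0,"dz":0,"twist":0,"hand":-1}])

```text
t: 16.7
ee_pos: [0.5147, -0.0546, 0.2056]
tool_rot: [179.8, 0.1, 96.5]
wrist_force: [-0.6, 0.2, -2.4]
finger_gap: 0.569
grip_force: 62.3
```

```bash
python3 -c "
from h import *
s=robot.state();print(s['ee_pos'],s['tool_rot'])
plan([.582,-.3534,.204],96.5,1)
w=np.load('w5s.npy',allow_pickle=True).item()
print('loupe',plane('wrist',(408*.64,194.5*.64),.042,w),'can',plane('wrist',(407*.64,326*.64),.114,w))"
```

```text
[ 0.5147 -0.0546  0.2056] [179.7689   0.0545  96.4921]
[-30.45   3.31   0.16  -0.01]
loupe [0.5081 0.0061 0.042 ] can [ 0.514  -0.0509  0.114 ]
```

>>> arm_command(moves=[{"dx":-3.05,"dy":0.33,"dz":0,"twist":0,"hand":-1},{"dx":-3.05,"dy":0.33,"dz":0,"twist":0,"hand":-1},{"dx":-3.05,"dy":0.33,"dz":0,"twist":0,"hand":-1},{"dx":-3.05,"dy":0.33,"dz":0,"twist":0,"hand":-1},{"dx":-3.05,"dy":0.33,"dz":0,"twist":0,"hand":-1},{"dx":-3.05,"dy":0.33,"dz":0,"twist":0,"hand":-1},{"dx":-3.05,"dy":0.33,"dz":0,"twist":0,"hand":-1},{"dx":-3.05,"dy":0.33,"dz":0,"twist":0,"hand":-1}])

```text
t: 17.5
ee_pos: [0.5668, -0.2949, 0.2013]
tool_rot: [-179.9, -0.1, 96.5]
wrist_force: [-0.4, 0.3, -0.6]
finger_gap: 0.573
grip_force: 62.3
```

>>> arm_command(moves=[{"dx":-3.05,"dy":0.33,"dz":0,"twist":0,"hand":-1},{"dx":-3.0,"dy":0.33,"dz":0,"twist":0,"hand":-1},{"dx":0,"dy":0,"dz":0,"twist":0,"hand":-1},{"dx":0,"dy":0,"dz":0,"twist":0,"hand":-1},{"dx":0,"dy":0,"dz":0,"twist":0,"hand":-1}])

```text
t: 18.0
ee_pos: [0.5803, -0.3523, 0.2022]
tool_rot: [-179.9, -0.1, 96.5]
wrist_force: [0.5, 0.1, -1.4]
finger_gap: 0.571
grip_force: 62.3
```

Run:
```python
from h import *
s=robot.state();im=robot.capture("top");print(s["ee_pos"],s["tool_rot"])
cv2.imwrite("pics/t6.png",cv2.resize(im[100:260,200:440,::-1],(780,520),interpolation=cv2.INTER_CUBIC))
plan([.582,-.3534,.084],96.5,1)
```

```text
[ 0.5803 -0.3523  0.2022] [-179.9035   -0.0817   96.5084]
[-0.14  0.14 11.87  0.03]
```

View pics/t6.png

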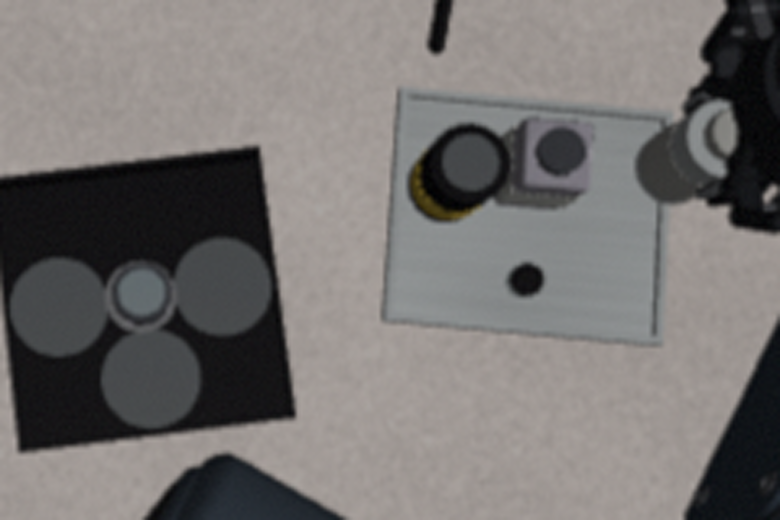

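The jar (462,170) and tin (550,165) stand upright in the tray, clear of the ink pot (525,280). Lowering the can.

>>> arm_command(moves=[{"dx":-0.1,"dy":0,"dz":3,"twist":0,"hand":-1},{"dx":0,"dy":0,"dz":4,"twist":0,"hand":-1},{"dx":0,"dy":0,"dz":3,"twist":0,"hand":-1},{"dx":0,"dy":0,"dz":1.8,"twist":0,"hand":-1},{"dx":0,"dy":0,"dz":0,"twist":0,"hand":-1},{"dx":0,"dy":0,"dz":0,"twist":0,"hand":-1},{"dx":0,"dy":0,"dz":0,"twist":0,"hand":-1}])

```text
t: 18.75
ee_pos: [0.5818, -0.3544, 0.0871]
tool_rot: [179.9, 0.1, 96.5]
wrist_force: [1.2, 0.1, -0.9]
finger_gap: 0.572
grip_force: 62.3
```

>>> arm_command(moves=[{"dx":0,"dy":0,"dz":0.7,"twist":0,"hand":-1},{"dx":0,"dy":0,"dz":0.3,"twist":0,"hand":-1},{"dx":0,"dy":0,"dz":0.15,"twist":0,"hand":-1},{"dx":0,"dy":0,"dz":0,"twist":0,"hand":-1},{"dx":0,"dy":0,"dz":0,"twist":0,"hand":-1}])

```text
t: 19.25
ee_pos: [0.581, -0.3544, 0.0748]
tool_rot: [180.0, 0.0, 96.5]
wrist_force: [-1.7, 1.6, 6.7]
finger_gap: 0.575
grip_force: 63.0
```

Contact (+6.7 N): the can has been set down. I release, lift and go to the loupe.

>>> arm_command(moves=[{"dx":0,"dy":0,"dz":0,"twist":0,"hand":0.5},{"dx":0,"dy":0,"dz":0,"twist":0,"hand":1},{"dx":0,"dy":0,"dz":0,"twist":0,"hand":1},{"dx":0,"dy":0,"dz":0,"twist":0,"hand":1},{"dx":0,"dy":0,"dz":-3,"twist":0,"hand":1},{"dx":0,"dy":0,"dz":-4,"twist":0,"hand":1},{"dx":0,"dy":0,"dz":-4,"twist":0,"hand":1},{"dx":0,"dy":0,"dz":0,"twist":0,"hand":1}])

```text
t: 20.05
ee_pos: [0.5832, -0.3557, 0.19]
tool_rot: [179.6, 0.3, 96.5]
wrist_force: [0.4, -0.9, 0.1]
finger_gap: 1.005
grip_force: 0.0
```

```bash
python3 -c "
from h import *
s=robot.state();print(s['ee_pos'],s['tool_rot'])
plan([.5077,.0059,.184],96.5,1)"
```

```text
[ 0.5832 -0.3557  0.19  ] [179.5873   0.3271  96.4858]
[36.78 -3.41  0.6  -0.01]
```

>>> arm_command(moves=[{"dx":4.57,"dy":-0.42,"dz":0,"twist":0,"hand":1},{"dx":4.57,"dy":-0.42,"dz":0,"twist":0,"hand":1},{"dx":4.57,"dy":-0.42,"dz":0,"twist":0,"hand":1},{"dx":4.57,"dy":-0.42,"dz":0,"twist":0,"hand":1},{"dx":4.57,"dy":-0.42,"dz":0,"twist":0,"hand":1},{"dx":4.57,"dy":-0.42,"dz":0,"twist":0,"hand":1},{"dx":4.57,"dy":-0.42,"dz":0,"twist":0,"hand":1},{"dx":4.57,"dy":-0.42,"dz":0,"twist":0,"hand":1}])

```text
t: 20.85
ee_pos: [0.5056, 0.0068, 0.1837]
tool_rot: [180.0, 0.0, 96.5]
wrist_force: [1.1, 0.8, 0.5]
finger_gap: 1.004
grip_force: 0.0
```

>>> arm_command(moves=[{"dx":0,"dy":0,"dz":3,"twist":0,"hand":1},{"dx":0,"dy":0,"dz":4,"twist":0,"hand":1},{"dx":0,"dy":0,"dz":3,"twist":0,"hand":1},{"dx":0,"dy":0,"dz":0,"twist":0,"hand":1},{"dx":0,"dy":0,"dz":0,"twist":0,"hand":1},{"dx":0,"dy":0,"dz":0,"twist":0,"hand":1}])

```text
t: 21.45
ee_pos: [0.5074, 0.005, 0.0854]
tool_rot: [179.9, 0.0, 96.5]
wrist_force: [0.5, -0.0, 0.4]
finger_gap: 1.002
grip_force: 0.0
```

Run:
```python
from h import *
s=robot.state();im=robot.capture("wrist");print(s["ee_pos"],s["tool_rot"])
cv2.imwrite("pics/w7.png",cv2.resize(im[...,::-1],(800,600),interpolation=cv2.INTER_CUBIC))
plan([.5077,.0059,.028],96.5,1)
```

```text
[0.5074 0.005  0.0854] [179.8725   0.0165  96.473 ]
[ 0.09  0.03  5.75 -0.03]
```

View pics/w7.png

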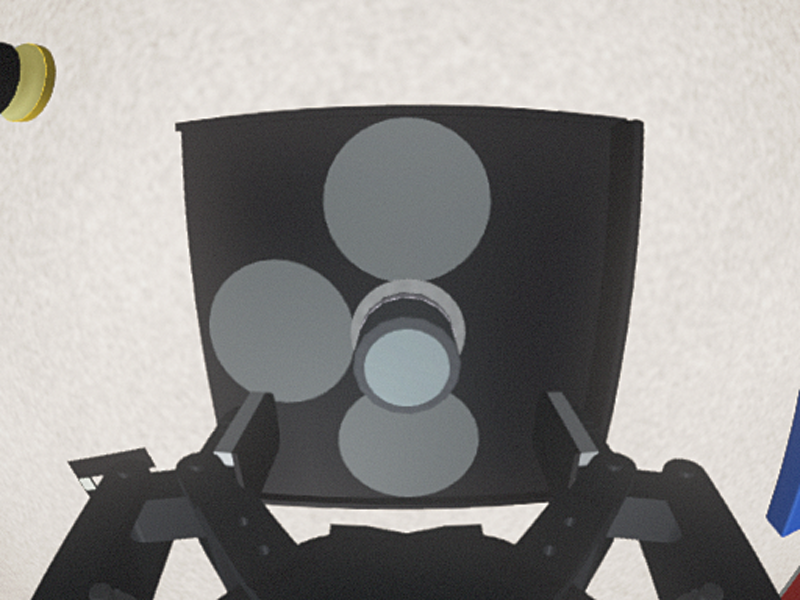

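The loupe's lens is at (407,368), centred between the jaws. Descending and gripping.

>>> arm_command(moves=[{"dx":0.1,"dy":0,"dz":2,"twist":0,"hand":1},{"dx":0,"dy":0,"dz":2,"twist":0,"hand":1},{"dx":0,"dy":0,"dz":1.6,"twist":0,"hand":1},{"dx":0,"dy":0,"dz":0,"twist":0,"hand":1},{"dx":0,"dy":0,"dz":0,"twist":0,"hand":1},{"dx":0,"dy":0,"dz":0,"twist":0,"hand":-1},{"dx":0,"dy":0,"dz":0,"twist":0,"hand":-1},{"dx":0,"dy":0,"dz":0,"twist":0,"hand":-1}])

```text
t: 22.3
ee_pos: [0.5067, 0.0061, 0.0286]
tool_rot: [179.9, 0.0, 96.5]
wrist_force: [-1.5, -1.0, 2.3]
finger_gap: 0.516
grip_force: 1.2
```

>>> arm_command(moves=[{"dx":0,"dy":0,"dz":0,"twist":0,"hand":-1},{"dx":0,"dy":0,"dz":0,"twist":0,"hand":-1},{"dx":0,"dy":0,"dz":0,"twist":0,"hand":-1}])

```text
t: 22.6
ee_pos: [0.5067, 0.0061, 0.0289]
tool_rot: [179.9, 0.0, 96.5]
wrist_force: [-2.2, -0.6, 9.9]
finger_gap: 0.506
grip_force: 60.2
```

>>> arm_command(moves=[{"dx":0,"dy":0,"dz":-1,"twist":0,"hand":-1},{"dx":0,"dy":0,"dz":-3,"twist":0,"hand":-1},{"dx":0,"dy":0,"dz":-3,"twist":0,"hand":-1},{"dx":0,"dy":0,"dz":0,"twist":0,"hand":-1},{"dx":0,"dy":0,"dz":0,"twist":0,"hand":-1}])

```text
t: 23.1
ee_pos: [0.5066, 0.0062, 0.0987]
tool_rot: [179.9, 0.0, 96.5]
wrist_force: [-0.6, -0.2, -1.8]
finger_gap: 0.493
grip_force: 61.2
```

```bash
python3 -c "
from h import *
s=robot.state();print(s['ee_pos'],s['tool_rot'])
plan([.5036,.295,.1],96.5,10)"
```

```text
[0.5066 0.0062 0.0987] [179.8986   0.0142  96.4919]
[ 2.87  0.3  -0.01 -0.  ]
[ 2.87  0.3  -0.01 -0.  ]
[ 2.87  0.3  -0.01 -0.  ]
[ 2.87  0.3  -0.01 -0.  ]
[ 2.87  0.3  -0.01 -0.  ]
[ 2.87  0.3  -0.01 -0.  ]
[ 2.87  0.3  -0.01 -0.  ]
[ 2.87  0.3  -0.01 -0.  ]
[ 2.87  0.3  -0.01 -0.  ]
[ 2.87  0.3  -0.01 -0.  ]
```

>>> arm_command(moves=[{"dx":2.87,"dy":0.3,"dz":0,"twist":0,"hand":-1},{"dx":2.87,"dy":0.3,"dz":0,"twist":0,"hand":-1},{"dx":2.87,"dy":0.3,"dz":0,"twist":0,"hand":-1},{"dx":2.87,"dy":0.3,"dz":0,"twist":0,"hand":-1},{"dx":2.87,"dy":0.3,"dz":0,"twist":0,"hand":-1},{"dx":2.87,"dy":0.3,"dz":0,"twist":0,"hand":-1},{"dx":2.87,"dy":0.3,"dz":0,"twist":0,"hand":-1},{"dx":2.87,"dy":0.3,"dz":0,"twist":0,"hand":-1}])

```text
t: 23.9
ee_pos: [0.5031, 0.2378, 0.0965]
tool_rot: [-179.9, 0.1, 96.5]
wrist_force: [0.6, 0.2, -0.7]
finger_gap: 0.494
grip_force: 61.1
```

>>> arm_command(moves=[{"dx":2.87,"dy":0.3,"dz":0,"twist":0,"hand":-1},{"dx":2.87,"dy":0.3,"dz":0,"twist":0,"hand":-1},{"dx":0,"dy":0,"dz":0,"twist":0,"hand":-1},{"dx":0,"dy":0,"dz":0,"twist":0,"hand":-1},{"dx":0,"dy":0,"dz":0,"twist":0,"hand":-1}])

```text
t: 24.4
ee_pos: [0.503, 0.2937, 0.097]
tool_rot: [-179.9, 0.1, 96.5]
wrist_force: [0.1, 0.5, -0.4]
finger_gap: 0.494
grip_force: 61.1
```

Run:
```python
from h import *
s=robot.state();im=robot.capture("wrist");print(s["ee_pos"],s["tool_rot"])
np.save("w8.npy",im);np.save("w8s.npy",s,allow_pickle=True)
cv2.imwrite("pics/w8.png",cv2.resize(im[...,::-1],(800,600),interpolation=cv2.INTER_CUBIC))
plan([.5036,.295,.031],96.5,1)
```

```text
[0.503  0.2937 0.097 ] [-179.9067    0.0619   96.4679]
[ 0.13  0.06  6.62 -0.06]
```

View pics/w8.png

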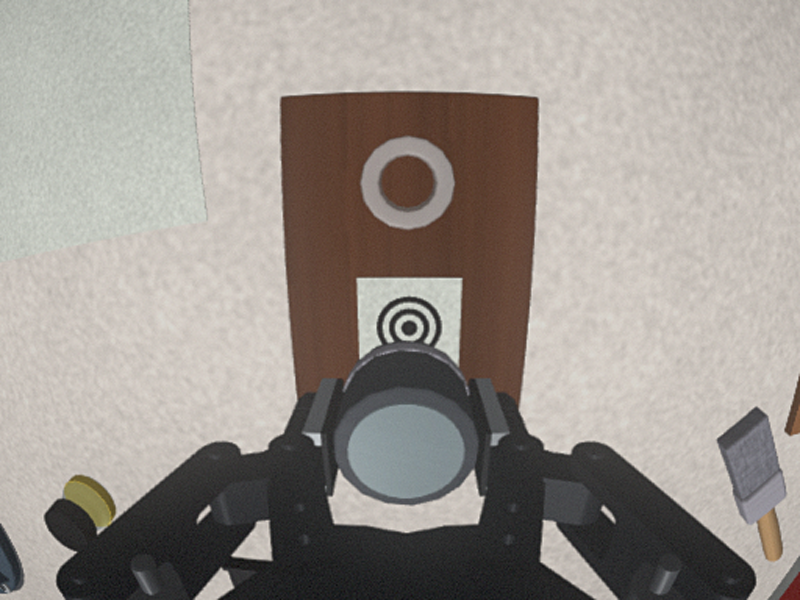

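The loupe is held upright, with the lens at (406,451). The rings are at (409,327) and the tape roll at (408,182). Checking both against the planned position.

Run:
```python
from h import *
s=np.load("w8s.npy",allow_pickle=True).item()
print("print",plane("wrist",(409*.64,327*.64),.008,s),"lens",plane("wrist",(406*.64,451*.64),.110,s))
plan([.5036,.295,.031],96.5,1)
```

```text
print [0.5044 0.2955 0.008 ] lens [0.5033 0.294  0.11  ]
[ 0.13  0.06  6.62 -0.06]
```

>>> arm_command(moves=[{"dx":0.13,"dy":0.08,"dz":1,"twist":0,"hand":-1},{"dx":0,"dy":0,"dz":2.5,"twist":0,"hand":-1},{"dx":0,"dy":0,"dz":2,"twist":0,"hand":-1},{"dx":0,"dy":0,"dz":0,"twist":0,"hand":-1},{"dx":0,"dy":0,"dz":0,"twist":0,"hand":-1},{"dx":0,"dy":0,"dz":0,"twist":0,"hand":-1}])

```text
t: 25.05
ee_pos: [0.5048, 0.2962, 0.0437]
tool_rot: [179.9, -0.0, 96.5]
wrist_force: [0.3, 0.0, -1.5]
finger_gap: 0.495
grip_force: 61.1
```

>>> arm_command(moves=[{"dx":0,"dy":0,"dz":0.7,"twist":0,"hand":-1},{"dx":0,"dy":0,"dz":0.35,"twist":0,"hand":-1},{"dx":0,"dy":0,"dz":0.15,"twist":0,"hand":-1},{"dx":0,"dy":0,"dz":0,"twist":0,"hand":-1},{"dx":0,"dy":0,"dz":0,"twist":0,"hand":-1}])

```text
t: 25.55
ee_pos: [0.5041, 0.296, 0.031]
tool_rot: [-180.0, 0.0, 96.5]
wrist_force: [-1.1, -0.3, 2.4]
finger_gap: 0.498
grip_force: 61.4
```

>>> arm_command(moves=[{"dx":0,"dy":0,"dz":0,"twist":0,"hand":0.3},{"dx":0,"dy":0,"dz":0,"twist":0,"hand":1},{"dx":0,"dy":0,"dz":0,"twist":0,"hand":1},{"dx":0,"dy":0,"dz":0,"twist":0,"hand":1},{"dx":0,"dy":0,"dz":-3,"twist":0,"hand":1},{"dx":0,"dy":0,"dz":-4,"twist":0,"hand":1},{"dx":0,"dy":0,"dz":-4,"twist":0,"hand":1},{"dx":0,"dy":0,"dz":-4,"twist":0,"hand":1}])

```text
t: 26.35
ee_pos: [0.504, 0.2959, 0.1823]
tool_rot: [-180.0, 0.0, 96.5]
wrist_force: [0.8, -0.5, -1.1]
finger_gap: 1.002
grip_force: 0.0
```

>>> arm_command(moves=[{"dx":0,"dy":0,"dz":0,"twist":0,"hand":1},{"dx":0,"dy":0,"dz":0,"twist":0,"hand":1},{"dx":0,"dy":0,"dz":0,"twist":0,"hand":1}])

```text
t: 26.65
ee_pos: [0.5036, 0.2958, 0.1797]
tool_rot: [-179.9, 0.0, 96.5]
wrist_force: [-0.6, 0.2, -1.1]
finger_gap: 1.003
grip_force: 0.0
```

Run:
```python
from h import *
s=robot.state();im=robot.capture("wrist");print(s["ee_pos"],s["tool_rot"])
np.save("w9.npy",im);np.save("w9s.npy",s,allow_pickle=True)
b=robot.capture("top")
out=np.vstack([cv2.resize(im[120:330,130:390],(520,300),interpolation=cv2.INTER_CUBIC),cv2.resize(b[110:260,60:320],(520,300),interpolation=cv2.INTER_CUBIC)])
cv2.imwrite("pics/w9.png",out[...,::-1])
plan([.592,-.224,.182],96.5,14)
```

```text
[0.5036 0.2958 0.1797] [-179.9097    0.0433   96.4898]
[-3.76  0.21 -0.02 -0.  ]
[-3.76  0.21 -0.02 -0.  ]
[-3.76  0.21 -0.02 -0.  ]
[-3.76  0.21 -0.02 -0.  ]
[-3.76  0.21 -0.02 -0.  ]
[-3.76  0.21 -0.02 -0.  ]
[-3.76  0.21 -0.02 -0.  ]
[-3.76  0.21 -0.02 -0.  ]
[-3.76  0.21 -0.02 -0.  ]
[-3.76  0.21 -0.02 -0.  ]
[-3.76  0.21 -0.02 -0.  ]
[-3.76  0.21 -0.02 -0.  ]
[-3.76  0.21 -0.02 -0.  ]
[-3.76  0.21 -0.02 -0.  ]
```

View pics/w9.png

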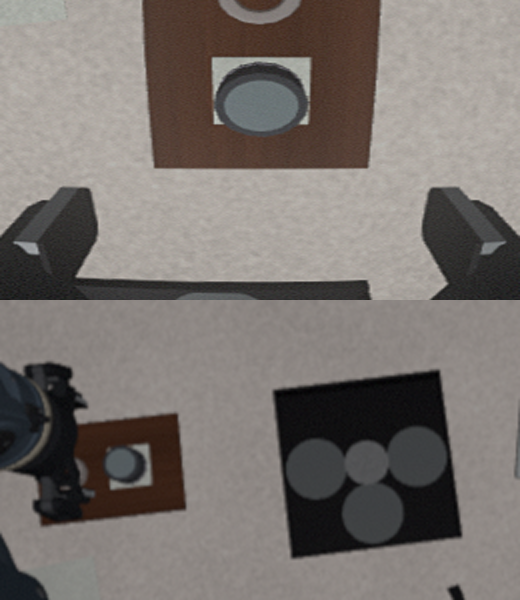

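The loupe stands upright in the middle of the card: lens at (262,105) in the wrist crop, with white card all round. Now the jar goes back.

>>> arm_command(moves=[{"dx":-3.76,"dy":0.21,"dz":-0.2,"twist":0,"hand":1},{"dx":-3.76,"dy":0.21,"dz":-0.2,"twist":0,"hand":1},{"dx":-3.76,"dy":0.21,"dz":-0.2,"twist":0,"hand":1},{"dx":-3.76,"dy":0.21,"dz":-0.2,"twist":0,"hand":1},{"dx":-3.76,"dy":0.21,"dz":-0.2,"twist":0,"hand":1},{"dx":-3.76,"dy":0.21,"dz":0,"twist":0,"hand":1},{"dx":-3.76,"dy":0.21,"dz":0,"twist":0,"hand":1},{"dx":-3.76,"dy":0.21,"dz":0,"twist":0,"hand":1}])

```text
t: 27.55
ee_pos: [0.5544, -0.0024, 0.1897]
tool_rot: [-179.9, -0.0, 96.5]
wrist_force: [-0.1, 0.6, -0.3]
finger_gap: 1.002
grip_force: 0.0
```

>>> arm_command(moves=[{"dx":-3.76,"dy":0.21,"dz":0,"twist":0,"hand":1},{"dx":-3.76,"dy":0.21,"dz":0,"twist":0,"hand":1},{"dx":-3.76,"dy":0.21,"dz":0,"twist":0,"hand":1},{"dx":-3.76,"dy":0.21,"dz":0,"twist":0,"hand":1},{"dx":-3.76,"dy":0.21,"dz":0,"twist":0,"hand":1},{"dx":-3.76,"dy":0.21,"dz":0,"twist":0,"hand":1},{"dx":0,"dy":0,"dz":0,"twist":0,"hand":1},{"dx":0,"dy":0,"dz":0,"twist":0,"hand":1}])

```text
t: 28.35
ee_pos: [0.5922, -0.2242, 0.1893]
tool_rot: [-179.9, -0.1, 96.4]
wrist_force: [0.2, -0.4, -0.6]
finger_gap: 1.003
grip_force: 0.0
```

>>> arm_command(moves=[{"dx":0,"dy":0,"dz":0,"twist":0,"hand":1}])

```text
t: 28.45
ee_pos: [0.5924, -0.2228, 0.19]
tool_rot: [-179.9, -0.1, 96.5]
wrist_force: [0.3, 0.3, -0.4]
finger_gap: 0.997
grip_force: 0.0
```

Run:
```python
from h import *
s=robot.state();print(s["ee_pos"],s["tool_rot"])
plan([.5923,-.2243,.0673],96.5,1)
```

```text
[ 0.5924 -0.2228  0.19  ] [-179.9148   -0.0525   96.509 ]
[-0.15 -0.03 12.27  0.01]
```

>>> arm_command(moves=[{"dx":-0.1,"dy":0,"dz":3.2,"twist":0,"hand":1},{"dx":0,"dy":0,"dz":4,"twist":0,"hand":1},{"dx":0,"dy":0,"dz":3,"twist":0,"hand":1},{"dx":0,"dy":0,"dz":2,"twist":0,"hand":1},{"dx":0,"dy":0,"dz":0,"twist":0,"hand":1},{"dx":0,"dy":0,"dz":0,"twist":0,"hand":1},{"dx":0,"dy":0,"dz":0,"twist":0,"hand":1}])

```text
t: 29.15
ee_pos: [0.5939, -0.2244, 0.0705]
tool_rot: [179.9, 0.1, 96.5]
wrist_force: [0.1, -1.2, 0.1]
finger_gap: 0.999
grip_force: 0.0
```

>>> arm_command(moves=[{"dx":0,"dy":0,"dz":0,"twist":0,"hand":-1},{"dx":0,"dy":0,"dz":0,"twist":0,"hand":-1},{"dx":0,"dy":0,"dz":0,"twist":0,"hand":-1},{"dx":0,"dy":0,"dz":0,"twist":0,"hand":-1},{"dx":0,"dy":0,"dz":0,"twist":0,"hand":-1}])

```text
t: 29.65
ee_pos: [0.5934, -0.2248, 0.0701]
tool_rot: [179.9, 0.0, 96.5]
wrist_force: [-2.1, 0.6, 6.3]
finger_gap: 0.661
grip_force: 63.2
```

>>> arm_command(moves=[{"dx":0,"dy":0,"dz":-1,"twist":0,"hand":-1},{"dx":0,"dy":0,"dz":-3,"twist":0,"hand":-1},{"dx":0,"dy":0,"dz":-4,"twist":0,"hand":-1},{"dx":0,"dy":0,"dz":-4,"twist":0,"hand":-1},{"dx":0,"dy":0,"dz":-1,"twist":0,"hand":-1},{"dx":0,"dy":0,"dz":0,"twist":0,"hand":-1},{"dx":0,"dy":0,"dz":0,"twist":0,"hand":-1}])

```text
t: 30.35
ee_pos: [0.5925, -0.2245, 0.1979]
tool_rot: [-179.9, -0.0, 96.5]
wrist_force: [-0.2, -0.6, -2.8]
finger_gap: 0.663
grip_force: 64.2
```

Run:
```python
from h import *
s=robot.state();print(s["ee_pos"],s["tool_rot"])
plan([.5027,.0681,.198],96.5,1)
```

```text
[ 0.5925 -0.2245  0.1979] [-179.9346   -0.0265   96.4825]
[30.09 -5.62 -0.01 -0.02]
```

>>> arm_command(moves=[{"dx":3,"dy":-0.56,"dz":0,"twist":0,"hand":-1},{"dx":3,"dy":-0.56,"dz":0,"twist":0,"hand":-1},{"dx":3,"dy":-0.56,"dz":0,"twist":0,"hand":-1},{"dx":3,"dy":-0.56,"dz":0,"twist":0,"hand":-1},{"dx":3,"dy":-0.56,"dz":0,"twist":0,"hand":-1},{"dx":3,"dy":-0.56,"dz":0,"twist":0,"hand":-1},{"dx":3,"dy":-0.56,"dz":0,"twist":0,"hand":-1},{"dx":3,"dy":-0.56,"dz":0,"twist":0,"hand":-1}])

```text
t: 31.15
ee_pos: [0.5197, 0.0098, 0.1968]
tool_rot: [-179.8, -0.0, 96.5]
wrist_force: [-0.7, 1.0, -2.0]
finger_gap: 0.662
grip_force: 64.3
```

>>> arm_command(moves=[{"dx":3,"dy":-0.56,"dz":0,"twist":0,"hand":-1},{"dx":3.1,"dy":-0.56,"dz":0,"twist":0,"hand":-1},{"dx":0,"dy":0,"dz":3,"twist":0,"hand":-1},{"dx":0,"dy":0,"dz":3,"twist":0,"hand":-1},{"dx":0,"dy":0,"dz":3,"twist":0,"hand":-1},{"dx":0,"dy":0,"dz":2,"twist":0,"hand":-1},{"dx":0,"dy":0,"dz":0,"twist":0,"hand":-1},{"dx":0,"dy":0,"dz":0,"twist":0,"hand":-1}])

```text
t: 31.95
ee_pos: [0.5025, 0.068, 0.088]
tool_rot: [-179.8, 0.0, 96.5]
wrist_force: [0.7, 0.2, -1.1]
finger_gap: 0.661
grip_force: 64.4
```

>>> arm_command(moves=[{"dx":0,"dy":0,"dz":0,"twist":0,"hand":-1},{"dx":0,"dy":0,"dz":0,"twist":0,"hand":-1}])

```text
t: 32.15
ee_pos: [0.504, 0.0682, 0.0898]
tool_rot: [179.9, 0.0, 96.5]
wrist_force: [0.3, -0.4, -1.6]
finger_gap: 0.661
grip_force: 64.4
```

Run:
```python
from h import *
s=robot.state();print(s["ee_pos"],s["tool_rot"])
plan([.5027,.0681,.070],96.5,1)
```

```text
[0.504  0.0682 0.0898] [179.9072   0.001   96.4831]
[ 0.01 -0.13  1.98 -0.02]
```

>>> arm_command(moves=[{"dx":0,"dy":-0.05,"dz":1,"twist":0,"hand":-1},{"dx":0,"dy":0,"dz":0.6,"twist":0,"hand":-1},{"dx":0,"dy":0,"dz":0.25,"twist":0,"hand":-1},{"dx":0,"dy":0,"dz":0,"twist":0,"hand":-1},{"dx":0,"dy":0,"dz":0,"twist":0,"hand":-1},{"dx":0,"dy":0,"dz":0,"twist":0,"hand":-1}])

```text
t: 32.75
ee_pos: [0.5027, 0.068, 0.0702]
tool_rot: [-180.0, 0.0, 96.5]
wrist_force: [-0.2, 0.6, -0.9]
finger_gap: 0.661
grip_force: 64.7
```

>>> arm_command(moves=[{"dx":0,"dy":0,"dz":0.07,"twist":0,"hand":-1},{"dx":0,"dy":0,"dz":0,"twist":0,"hand":0.4},{"dx":0,"dy":0,"dz":0,"twist":0,"hand":1},{"dx":0,"dy":0,"dz":0,"twist":0,"hand":1},{"dx":0,"dy":0,"dz":0,"twist":0,"hand":1},{"dx":0,"dy":0,"dz":-4,"twist":0,"hand":1},{"dx":0,"dy":0,"dz":-4,"twist":0,"hand":1},{"dx":0,"dy":0,"dz":-4,"twist":0,"hand":1}])

```text
t: 33.55
ee_pos: [0.5025, 0.068, 0.1909]
tool_rot: [-180.0, 0.0, 96.5]
wrist_force: [0.9, -0.2, -1.0]
finger_gap: 0.999
grip_force: 0.0
```

>>> arm_command(moves=[{"dx":0,"dy":0,"dz":0,"twist":0,"hand":1},{"dx":0,"dy":0,"dz":0,"twist":0,"hand":1}])

```text
t: 33.75
ee_pos: [0.5034, 0.0681, 0.1904]
tool_rot: [179.9, 0.0, 96.5]
wrist_force: [-0.4, -0.3, -0.3]
finger_gap: 0.996
grip_force: 0.0
```

Run:
```python
from h import *
s=robot.state();print(s["ee_pos"],s["tool_rot"])
plan([.581,-.3544,.19],96.5,12)
```

```text
[0.5034 0.0681 0.1904] [179.8805   0.0042  96.4863]
[-3.57  0.24  0.   -0.  ]
[-3.57  0.24  0.   -0.  ]
[-3.57  0.24  0.   -0.  ]
[-3.57  0.24  0.   -0.  ]
[-3.57  0.24  0.   -0.  ]
[-3.57  0.24  0.   -0.  ]
[-3.57  0.24  0.   -0.  ]
[-3.57  0.24  0.   -0.  ]
[-3.57  0.24  0.   -0.  ]
[-3.57  0.24  0.   -0.  ]
[-3.57  0.24  0.   -0.  ]
[-3.57  0.24  0.   -0.  ]
```

>>> arm_command(moves=[{"dx":-3.57,"dy":0.24,"dz":0,"twist":0,"hand":1},{"dx":-3.57,"dy":0.24,"dz":0,"twist":0,"hand":1},{"dx":-3.57,"dy":0.24,"dz":0,"twist":0,"hand":1},{"dx":-3.57,"dy":0.24,"dz":0,"twist":0,"hand":1},{"dx":-3.57,"dy":0.24,"dz":0,"twist":0,"hand":1},{"dx":-3.57,"dy":0.24,"dz":0,"twist":0,"hand":1},{"dx":-3.57,"dy":0.24,"dz":0,"twist":0,"hand":1},{"dx":-3.57,"dy":0.24,"dz":0,"twist":0,"hand":1}])

```text
t: 34.55
ee_pos: [0.5535, -0.2148, 0.1878]
tool_rot: [-179.9, -0.1, 96.5]
wrist_force: [-0.4, 0.1, 0.0]
finger_gap: 0.999
grip_force: 0.0
```

>>> arm_command(moves=[{"dx":-3.57,"dy":0.24,"dz":0,"twist":0,"hand":1},{"dx":-3.57,"dy":0.24,"dz":0,"twist":0,"hand":1},{"dx":-3.57,"dy":0.24,"dz":0,"twist":0,"hand":1},{"dx":-3.57,"dy":0.24,"dz":0,"twist":0,"hand":1},{"dx":0,"dy":0,"dz":0,"twist":0,"hand":1},{"dx":0,"dy":0,"dz":0,"twist":0,"hand":1},{"dx":0,"dy":0,"dz":0,"twist":0,"hand":1}])

```text
t: 35.25
ee_pos: [0.5794, -0.3534, 0.1885]
tool_rot: [-179.9, -0.1, 96.5]
wrist_force: [-0.3, 0.5, 0.1]
finger_gap: 1.001
grip_force: 0.0
```

Run:
```python
from h import *
s=robot.state();print(s["ee_pos"],s["tool_rot"])
plan([.581,-.3544,.0748],96.5,1)
```

```text
[ 0.5794 -0.3534  0.1885] [-179.9046   -0.0821   96.5097]
[-0.12  0.15 11.37  0.01]
```

>>> arm_command(moves=[{"dx":-0.05,"dy":0.1,"dz":3.4,"twist":0,"hand":1},{"dx":0,"dy":0,"dz":4,"twist":0,"hand":1},{"dx":0,"dy":0,"dz":3,"twist":0,"hand":1},{"dx":0,"dy":0,"dz":1,"twist":0,"hand":1},{"dx":0,"dy":0,"dz":0,"twist":0,"hand":1},{"dx":0,"dy":0,"dz":0,"twist":0,"hand":1},{"dx":0,"dy":0,"dz":0,"twist":0,"hand":1}])

```text
t: 35.95
ee_pos: [0.582, -0.3551, 0.0778]
tool_rot: [179.9, 0.1, 96.5]
wrist_force: [0.9, -0.2, 0.7]
finger_gap: 1.003
grip_force: 0.0
```

>>> arm_command(moves=[{"dx":0,"dy":0,"dz":0,"twist":0,"hand":-1},{"dx":0,"dy":0,"dz":0,"twist":0,"hand":-1},{"dx":0,"dy":0,"dz":0,"twist":0,"hand":-1},{"dx":0,"dy":0,"dz":0,"twist":0,"hand":-1},{"dx":0,"dy":0,"dz":0,"twist":0,"hand":-1},{"dx":0,"dy":0,"dz":0,"twist":0,"hand":-1}])

```text
t: 36.55
ee_pos: [0.5812, -0.3551, 0.0767]
tool_rot: [179.9, 0.1, 96.5]
wrist_force: [-1.3, 1.1, 6.0]
finger_gap: 0.571
grip_force: 62.1
```

>>> arm_command(moves=[{"dx":0,"dy":0,"dz":-1,"twist":0,"hand":-1},{"dx":0,"dy":0,"dz":-3,"twist":0,"hand":-1},{"dx":0,"dy":0,"dz":-4,"twist":0,"hand":-1},{"dx":0,"dy":0,"dz":-4,"twist":0,"hand":-1},{"dx":0,"dy":0,"dz":-1,"twist":0,"hand":-1},{"dx":0,"dy":0,"dz":0,"twist":0,"hand":-1},{"dx":0,"dy":0,"dz":0,"twist":0,"hand":-1}])

```text
t: 37.25
ee_pos: [0.5805, -0.3545, 0.2045]
tool_rot: [-179.9, -0.0, 96.5]
wrist_force: [0.2, 0.3, -1.9]
finger_gap: 0.57
grip_force: 62.2
```

Run:
```python
from h import *
s=robot.state();print(s["ee_pos"],s["tool_rot"])
plan([.5143,-.0547,.204],96.5,10)
```

```text
[ 0.5805 -0.3545  0.2045] [-179.9314   -0.0451   96.487 ]
[ 3.05 -0.32  0.01 -0.  ]
[ 3.05 -0.32  0.01 -0.  ]
[ 3.05 -0.32  0.01 -0.  ]
[ 3.05 -0.32  0.01 -0.  ]
[ 3.05 -0.32  0.01 -0.  ]
[ 3.05 -0.32  0.01 -0.  ]
[ 3.05 -0.32  0.01 -0.  ]
[ 3.05 -0.32  0.01 -0.  ]
[ 3.05 -0.32  0.01 -0.  ]
[ 3.05 -0.32  0.01 -0.  ]
```

>>> arm_command(moves=[{"dx":3.05,"dy":-0.32,"dz":0,"twist":0,"hand":-1},{"dx":3.05,"dy":-0.32,"dz":0,"twist":0,"hand":-1},{"dx":3.05,"dy":-0.32,"dz":0,"twist":0,"hand":-1},{"dx":3.05,"dy":-0.32,"dz":0,"twist":0,"hand":-1},{"dx":3.05,"dy":-0.32,"dz":0,"twist":0,"hand":-1},{"dx":3.05,"dy":-0.32,"dz":0,"twist":0,"hand":-1},{"dx":3.05,"dy":-0.32,"dz":0,"twist":0,"hand":-1},{"dx":3.05,"dy":-0.32,"dz":0,"twist":0,"hand":-1}])

```text
t: 38.05
ee_pos: [0.5264, -0.1138, 0.2036]
tool_rot: [-179.8, -0.1, 96.5]
wrist_force: [-0.5, -0.4, -2.2]
finger_gap: 0.572
grip_force: 62.3
```

>>> arm_command(moves=[{"dx":3.05,"dy":-0.32,"dz":0,"twist":0,"hand":-1},{"dx":3.05,"dy":-0.32,"dz":0,"twist":0,"hand":-1},{"dx":0,"dy":0,"dz":0,"twist":0,"hand":-1},{"dx":0,"dy":0,"dz":3,"twist":0,"hand":-1},{"dx":0,"dy":0,"dz":3,"twist":0,"hand":-1},{"dx":0,"dy":0,"dz":3,"twist":0,"hand":-1},{"dx":0,"dy":0,"dz":2,"twist":0,"hand":-1},{"dx":0,"dy":0,"dz":0,"twist":0,"hand":-1}])

```text
t: 38.85
ee_pos: [0.5117, -0.0554, 0.0918]
tool_rot: [-179.6, -0.1, 96.5]
wrist_force: [-0.3, -0.7, 0.1]
finger_gap: 0.575
grip_force: 62.4
```

>>> arm_command(moves=[{"dx":0,"dy":0,"dz":0,"twist":0,"hand":-1},{"dx":0,"dy":0,"dz":0,"twist":0,"hand":-1},{"dx":0,"dy":0,"dz":0,"twist":0,"hand":-1}])

```text
t: 39.15
ee_pos: [0.5153, -0.0555, 0.0966]
tool_rot: [179.9, 0.0, 96.5]
wrist_force: [-0.3, 0.3, -0.4]
finger_gap: 0.567
grip_force: 62.4
```

Run:
```python
from h import *
s=robot.state();print(s["ee_pos"],s["tool_rot"])
plan([.5143,-.0547,.0767],96.5,1)
```

```text
[ 0.5153 -0.0555  0.0966] [179.9054   0.028   96.4805]
[ 0.09 -0.09  1.99 -0.02]
```

>>> arm_command(moves=[{"dx":0.07,"dy":-0.03,"dz":1,"twist":0,"hand":-1},{"dx":0,"dy":0,"dz":0.5,"twist":0,"hand":-1},{"dx":0,"dy":0,"dz":0.25,"twist":0,"hand":-1},{"dx":0,"dy":0,"dz":0,"twist":0,"hand":-1},{"dx":0,"dy":0,"dz":0,"twist":0,"hand":-1},{"dx":0,"dy":0,"dz":0,"twist":0,"hand":-1}])

```text
t: 39.75
ee_pos: [0.5144, -0.0547, 0.0783]
tool_rot: [180.0, 0.0, 96.5]
wrist_force: [-0.7, -0.0, -0.5]
finger_gap: 0.574
grip_force: 62.4
```

>>> arm_command(moves=[{"dx":0,"dy":0,"dz":0.15,"twist":0,"hand":-1},{"dx":0,"dy":0,"dz":0,"twist":0,"hand":-1},{"dx":0,"dy":0,"dz":0.03,"twist":0,"hand":-1},{"dx":0,"dy":0,"dz":0,"twist":0,"hand":-1}])

```text
t: 40.15
ee_pos: [0.5144, -0.0547, 0.0767]
tool_rot: [180.0, 0.0, 96.5]
wrist_force: [-0.8, -0.1, 4.7]
finger_gap: 0.567
grip_force: 62.8
```

>>> arm_command(moves=[{"dx":0,"dy":0,"dz":0,"twist":0,"hand":0.3},{"dx":0,"dy":0,"dz":0,"twist":0,"hand":1},{"dx":0,"dy":0,"dz":0,"twist":0,"hand":1},{"dx":0,"dy":0,"dz":0,"twist":0,"hand":1},{"dx":0,"dy":0,"dz":-4,"twist":0,"hand":1},{"dx":0,"dy":0,"dz":-4,"twist":0,"hand":1},{"dx":0,"dy":0,"dz":-4,"twist":0,"hand":1},{"dx":0,"dy":0,"dz":0,"twist":0,"hand":1}])

```text
t: 40.95
ee_pos: [0.5168, -0.0549, 0.2014]
tool_rot: [179.5, 0.1, 96.5]
wrist_force: [0.9, -0.2, 0.1]
finger_gap: 1.0
grip_force: 0.0
```

Run:
```python
from h import *
s=robot.state();print(s["ee_pos"],s["tool_rot"])
plan([.6014,-.2896,.19],175,12)
```

```text
[ 0.5168 -0.0549  0.2014] [179.5458   0.1059  96.4866]
[-2.02  0.48  0.1  -6.54]
[-2.06  0.25  0.1  -6.54]
[-2.08  0.01  0.1  -6.54]
[-2.07 -0.23  0.1  -6.54]
[-2.03 -0.46  0.1  -6.54]
[-1.96 -0.69  0.1  -6.54]
[-1.87 -0.91  0.1  -6.54]
[-1.75 -1.12  0.1  -6.54]
[-1.62 -1.31  0.1  -6.54]
[-1.46 -1.48  0.1  -6.54]
[-1.28 -1.64  0.1  -6.54]
[-1.08 -1.78  0.1  -6.54]
```

Can set down with contact at 4.7 N. Now the tin.

>>> arm_command(moves=[{"dx":-2.0,"dy":0.5,"dz":0,"twist":-6.54,"hand":1},{"dx":-2.05,"dy":0.25,"dz":0,"twist":-6.54,"hand":1},{"dx":-2.1,"dy":0,"dz":0,"twist":-6.54,"hand":1},{"dx":-2.05,"dy":-0.2,"dz":0,"twist":-6.54,"hand":1},{"dx":-2.0,"dy":-0.45,"dz":0,"twist":-6.54,"hand":1},{"dx":-1.95,"dy":-0.7,"dz":0,"twist":-6.54,"hand":1},{"dx":-1.9,"dy":-0.9,"dz":0,"twist":-6.54,"hand":1},{"dx":-1.75,"dy":-1.1,"dz":0,"twist":-6.54,"hand":1}])

```text
t: 41.75
ee_pos: [0.5712, -0.2111, 0.1957]
tool_rot: [-180.0, -0.0, 149.1]
wrist_force: [1.0, 0.2, -0.1]
finger_gap: 1.002
grip_force: 0.0
```

>>> arm_command(moves=[{"dx":-1.6,"dy":-1.3,"dz":0,"twist":-6.54,"hand":1},{"dx":-1.45,"dy":-1.5,"dz":0,"twist":-6.54,"hand":1},{"dx":-1.3,"dy":-1.65,"dz":0,"twist":-6.54,"hand":1},{"dx":-1.1,"dy":-1.8,"dz":0,"twist":-6.54,"hand":1},{"dx":0,"dy":0,"dz":0,"twist":0,"hand":1},{"dx":0,"dy":0,"dz":0,"twist":0,"hand":1},{"dx":0,"dy":0,"dz":0,"twist":0,"hand":1},{"dx":0,"dy":0,"dz":0,"twist":0,"hand":1}])

```text
t: 42.55
ee_pos: [0.5992, -0.2882, 0.1964]
tool_rot: [180.0, -0.0, 175.0]
wrist_force: [-0.3, 0.6, 0.8]
finger_gap: 1.002
grip_force: 0.0
```

Run:
```python
from h import *
s=robot.state();print(s["ee_pos"],s["tool_rot"])
plan([.6014,-.2896,.0633],175,1)
```

```text
[ 0.5992 -0.2882  0.1964] [179.9979  -0.0118 174.9501]
[-0.23 -0.12 13.31 -0.05]
```

>>> arm_command(moves=[{"dx":-0.2,"dy":-0.12,"dz":3,"twist":0,"hand":1},{"dx":0,"dy":0,"dz":4,"twist":0,"hand":1},{"dx":0,"dy":0,"dz":4,"twist":0,"hand":1},{"dx":0,"dy":0,"dz":2.1,"twist":0,"hand":1},{"dx":0,"dy":0,"dz":0,"twist":0,"hand":1},{"dx":0,"dy":0,"dz":0,"twist":0,"hand":1},{"dx":0,"dy":0,"dz":0,"twist":0,"hand":1}])

```text
t: 43.25
ee_pos: [0.6024, -0.2907, 0.0674]
tool_rot: [-179.9, 0.2, 175.0]
wrist_force: [0.9, 1.4, 0.1]
finger_gap: 1.002
grip_force: 0.0
```

>>> arm_command(moves=[{"dx":0,"dy":0,"dz":0,"twist":0,"hand":-1},{"dx":0,"dy":0,"dz":0,"twist":0,"hand":-1},{"dx":0,"dy":0,"dz":0,"twist":0,"hand":-1},{"dx":0,"dy":0,"dz":0,"twist":0,"hand":-1},{"dx":0,"dy":0,"dz":0,"twist":0,"hand":-1},{"dx":0,"dy":0,"dz":0,"twist":0,"hand":-1}])

```text
t: 43.85
ee_pos: [0.6018, -0.2906, 0.0665]
tool_rot: [-180.0, 0.1, 175.0]
wrist_force: [0.7, 1.4, 5.8]
finger_gap: 0.58
grip_force: 62.9
```

>>> arm_command(moves=[{"dx":0,"dy":0,"dz":-1,"twist":0,"hand":-1},{"dx":0,"dy":0,"dz":-3,"twist":0,"hand":-1},{"dx":0,"dy":0,"dz":-4,"twist":0,"hand":-1},{"dx":0,"dy":0,"dz":-4,"twist":0,"hand":-1},{"dx":0,"dy":0,"dz":-2,"twist":0,"hand":-1},{"dx":0,"dy":0,"dz":0,"twist":0,"hand":-1},{"dx":0,"dy":0,"dz":0,"twist":0,"hand":-1}])

```text
t: 44.55
ee_pos: [0.6011, -0.2903, 0.2048]
tool_rot: [180.0, -0.0, 175.0]
wrist_force: [-0.5, 0.3, -2.2]
finger_gap: 0.579
grip_force: 62.9
```

Run:
```python
from h import *
s=robot.state();print(s["ee_pos"],s["tool_rot"])
plan([.4482,-.0004,.2035],-173.5,12)
```

```text
[ 0.6011 -0.2903  0.2048] [179.9995  -0.0212 174.9626]
[ 1.48  2.29  0.01 -0.96]
[ 1.44  2.32  0.01 -0.96]
[ 1.4   2.34  0.01 -0.96]
[ 1.36  2.37  0.01 -0.96]
[ 1.32  2.39  0.01 -0.96]
[ 1.28  2.41  0.01 -0.96]
[ 1.24  2.43  0.01 -0.96]
[ 1.2   2.45  0.01 -0.96]
[ 1.16  2.47  0.01 -0.96]
[ 1.12  2.49  0.01 -0.96]
[ 1.08  2.51  0.01 -0.96]
[ 1.03  2.53  0.01 -0.96]
```

>>> arm_command(moves=[{"dx":1.48,"dy":2.3,"dz":0,"twist":-0.96,"hand":-1},{"dx":1.44,"dy":2.32,"dz":0,"twist":-0.96,"hand":-1},{"dx":1.4,"dy":2.34,"dz":0,"twist":-0.96,"hand":-1},{"dx":1.36,"dy":2.37,"dz":0,"twist":-0.96,"hand":-1},{"dx":1.32,"dy":2.39,"dz":0,"twist":-0.96,"hand":-1},{"dx":1.28,"dy":2.41,"dz":0,"twist":-0.96,"hand":-1},{"dx":1.24,"dy":2.43,"dz":0,"twist":-0.96,"hand":-1},{"dx":1.2,"dy":2.45,"dz":0,"twist":-0.96,"hand":-1}])

```text
t: 45.35
ee_pos: [0.4978, -0.096, 0.2032]
tool_rot: [180.0, -0.2, -177.3]
wrist_force: [0.1, 0.5, -2.1]
finger_gap: 0.579
grip_force: 63.2
```

>>> arm_command(moves=[{"dx":1.16,"dy":2.47,"dz":0,"twist":-0.96,"hand":-1},{"dx":1.12,"dy":2.49,"dz":0,"twist":-0.96,"hand":-1},{"dx":1.08,"dy":2.51,"dz":0,"twist":-0.96,"hand":-1},{"dx":1.03,"dy":2.53,"dz":0,"twist":-0.96,"hand":-1},{"dx":0,"dy":0,"dz":0,"twist":0,"hand":-1},{"dx":0,"dy":0,"dz":0,"twist":0,"hand":-1},{"dx":0,"dy":0,"dz":0,"twist":0,"hand":-1},{"dx":0,"dy":0,"dz":0,"twist":0,"hand":-1}])

```text
t: 46.15
ee_pos: [0.4488, -0.001, 0.2047]
tool_rot: [-180.0, -0.1, -173.6]
wrist_force: [-0.0, -0.2, -3.1]
finger_gap: 0.581
grip_force: 63.4
```

Run:
```python
from h import *
s=robot.state();print(s["ee_pos"],s["tool_rot"])
plan([.4482,-.0004,.0665],-173.5,1)
```

```text
[ 0.4488 -0.001   0.2047] [-179.9927   -0.0553 -173.5685]
[ 0.05  0.07 13.82 -0.07]
```

>>> arm_command(moves=[{"dx":0.05,"dy":0.05,"dz":2,"twist":0,"hand":-1},{"dx":0,"dy":0,"dz":3,"twist":0,"hand":-1},{"dx":0,"dy":0,"dz":3,"twist":0,"hand":-1},{"dx":0,"dy":0,"dz":3,"twist":0,"hand":-1},{"dx":0,"dy":0,"dz":1.4,"twist":0,"hand":-1},{"dx":0,"dy":0,"dz":0,"twist":0,"hand":-1},{"dx":0,"dy":0,"dz":0,"twist":0,"hand":-1},{"dx":0,"dy":0,"dz":0,"twist":0,"hand":-1}])

```text
t: 46.95
ee_pos: [0.449, -0.0002, 0.0822]
tool_rot: [-180.0, 0.1, -173.5]
wrist_force: [1.8, -0.0, -2.6]
finger_gap: 0.583
grip_force: 63.4
```

>>> arm_command(moves=[{"dx":0,"dy":0,"dz":0.7,"twist":0,"hand":-1},{"dx":0,"dy":0,"dz":0.3,"twist":0,"hand":-1},{"dx":0,"dy":0,"dz":0.15,"twist":0,"hand":-1},{"dx":0,"dy":0,"dz":0,"twist":0,"hand":-1},{"dx":0,"dy":0,"dz":0,"twist":0,"hand":-1}])

```text
t: 47.45
ee_pos: [0.4481, 0.0, 0.0698]
tool_rot: [-180.0, -0.0, -173.5]
wrist_force: [-0.2, -0.5, -2.3]
finger_gap: 0.58
grip_force: 63.4
```

>>> arm_command(moves=[{"dx":0,"dy":0,"dz":0.2,"twist":0,"hand":-1},{"dx":0,"dy":0,"dz":0.1,"twist":0,"hand":-1},{"dx":0,"dy":0,"dz":0.05,"twist":0,"hand":-1},{"dx":0,"dy":0,"dz":0,"twist":0,"hand":-1},{"dx":0,"dy":0,"dz":0,"twist":0,"hand":-1}])

```text
t: 47.95
ee_pos: [0.4481, -0.0, 0.0664]
tool_rot: [-180.0, 0.0, -173.5]
wrist_force: [-1.5, 0.4, 2.0]
finger_gap: 0.577
grip_force: 63.8
```

Contact. I release, then lift clear to z ≈ .25.

>>> arm_command(moves=[{"dx":0,"dy":0,"dz":0,"twist":0,"hand":0.4},{"dx":0,"dy":0,"dz":0,"twist":0,"hand":1},{"dx":0,"dy":0,"dz":0,"twist":0,"hand":1},{"dx":0,"dy":0,"dz":0,"twist":0,"hand":1},{"dx":0,"dy":0,"dz":-2,"twist":0,"hand":1},{"dx":0,"dy":0,"dz":-4,"twist":0,"hand":1},{"dx":0,"dy":0,"dz":-4,"twist":0,"hand":1},{"dx":0,"dy":0,"dz":-4,"twist":0,"hand":1}])

```text
t: 48.75
ee_pos: [0.4478, -0.0, 0.2078]
tool_rot: [-180.0, -0.0, -173.5]
wrist_force: [0.9, -0.8, -0.4]
finger_gap: 1.001
grip_force: 0.0
```

>>> arm_command(moves=[{"dx":-4,"dy":0,"dz":-4,"twist":0,"hand":1},{"dx":-4,"dy":0,"dz":0,"twist":0,"hand":1},{"dx":-4,"dy":0,"dz":0,"twist":0,"hand":1},{"dx":-3.5,"dy":0,"dz":0,"twist":0,"hand":1},{"dx":0,"dy":0,"dz":0,"twist":0,"hand":1},{"dx":0,"dy":0,"dz":0,"twist":0,"hand":1},{"dx":0,"dy":0,"dz":0,"twist":0,"hand":1},{"dx":0,"dy":0,"dz":0,"twist":0,"hand":1}])

```text
t: 49.55
ee_pos: [0.5967, 0.0169, 0.2421]
tool_rot: [-180.0, 0.0, -173.5]
wrist_force: [0.3, 0.6, -0.4]
finger_gap: 1.005
grip_force: 0.0
```

Run:
```python
from h import *
s=robot.state();im=robot.capture("wrist");print(s["ee_pos"],s["tool_rot"],s["t"])
np.save("w10.npy",im);np.save("w10s.npy",s,allow_pickle=True)
cv2.imwrite("pics/w10.png",cv2.resize(im[...,::-1],(800,600),interpolation=cv2.INTER_CUBIC))
```

```text
[0.5967 0.0169 0.2421] [-179.9952    0.0051 -173.5207] 49.55
```

View pics/w10.png

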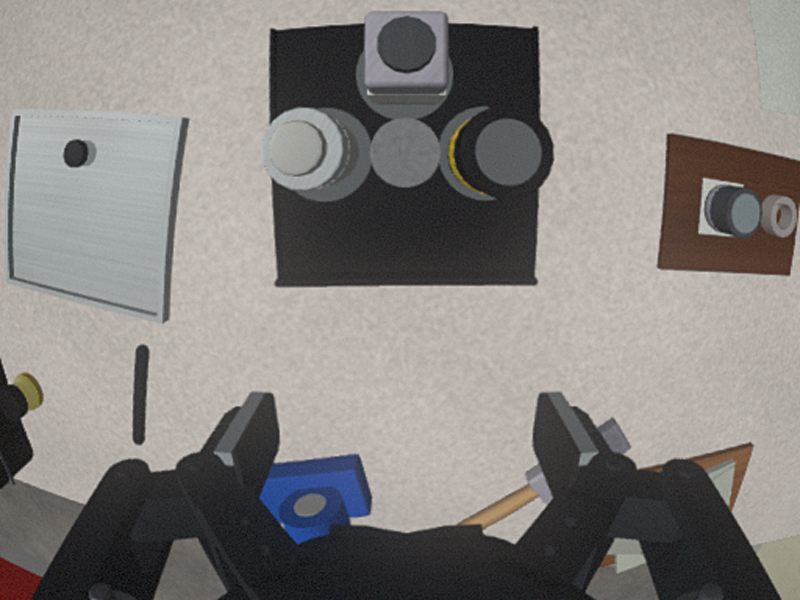

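All three containers stand upright on their discs: can (297,148), tin (406,45), jar (509,152). The loupe stands on the card at (739,212), and the tape roll and ink pot are undisturbed. Checking positions against the start readings, then handing in.

Run:
```python
from h import *
s=np.load("w10s.npy",allow_pickle=True).item()
ref=dict(tin=(.4482,.0003),can=(.5142,-.0519),jar=(.5021,.0675),loupe=(.5040,.2955))
ok=True
for n,p,z in[("tin",(406,44),.101),("can",(297,148),.114),("jar",(508,152),.094),("loupe",(740,212),.044)]:
    q=plane("wrist",np.array(p)*.64,z,s)[:2];d=np.hypot(*(q-ref[n]));ok&=d<.008;print(n,q,d)
if ok: print(robot.job_done())
```

```text
tin [0.4477 0.0013] 0.001102414893379977
can [ 0.5142 -0.0508] 0.0010568012418571183
jar [0.5023 0.0677] 0.00033111908322969896
loupe [0.5044 0.2895] 0.006005641860201733
the job is handed in; nothing more can be done
None
```

The job is handed in: jar, can and tin are upright in the caddy within about 1 mm of their start readings, and the magnifier is upright on the fingerprint. The last wrist view put it about 6 mm off centre (limit 12 mm), though it was released about 1 mm off; the hand-in returned no verdict.

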